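Ready the pressure filter: bolt the lid crosswise and set the dishes under the outlets

TASK

Get the pressure filter ready for a run. Tighten the four lid bolts clockwise in three crisscross passes, one coloured dot per pass (first yellow, then orange, then green, which is the stop): in each pass do one bolt, then the one opposite, then the other two, and finish the pass before going one dot further. Slide every dish on the bench, blue grip towards the robot, under the low manifold until fully home against the rear stop, one dish to a bay and any bay will do; leave the bottle, tub and rack alone, and let go of everything at the end.

Things in the scene. Friction and masses are not known exactly. Their poses are not given: they have to be found in the camera images.
- unit: The pressure filter, one fixed unit at a varying place and yaw: round steel vessel with bolted lid (left), low white manifold block (right). Origin on the bench; axes x away from the robot, y left, z up. The lid's centre is at (0, +165) mm, the bays' centres at x = +73 mm. The flat grey mat beneath is look only: things rest on the bench at z = 0.
- lid_center (a point): Centre of the top face of the vessel's round steel lid, 224 mm across, z = 100 mm; axes as the unit's. A low blue dome (52 mm across, 12 mm high) is at the centre; the four bolts stand on a circle of radius 75 mm.
- manifold (a point): Middle of the lower front edge of the manifold (the overhang), unit frame (+40, -115, 34) mm; axes as the unit's. The white block is 76 mm deep (x), 286 mm long (y), 24 mm thick: underside at z = 34 mm, top 58 mm, brass fittings above the bays to 70 mm. Beneath are three bays open to -x, 82 mm wide between 8 mm walls, with a rear stop 64 mm behind the front edge.
- bay_1 (a point): The left bay under the manifold, below its outlet, on the bench: where a dish's origin lies when the dish is fully home (1 mm short of the rear stop) and centred. Axes as the unit's: +x is the direction in which a dish is slid in.
- bay_2 (a point): The middle bay under the manifold, below its outlet, on the bench: where a dish's origin lies when the dish is fully home (1 mm short of the rear stop) and centred. Axes as the unit's: +x is the direction in which a dish is slid in.
- bay_3 (a point): The right bay under the manifold, below its outlet, on the bench: where a dish's origin lies when the dish is fully home (1 mm short of the rear stop) and centred. Axes as the unit's: +x is the direction in which a dish is slid in.
- bolt_1 (a joint): Angle of the bar-headed bolt at the front left (unit -53, +53 mm from the lid's centre), opposite bolt 3; rad, grows clockwise from above; stays where left (friction 0.08 N m). Dots on the lid 28 mm from its axis show where the bar's white pointer end points: white 0, yellow 0.85, orange 1.70, green 2.55 (hard stop, tight). Starts between 0 and 0.2.
- bolt_1_grip (a point): On the axis of bolt 1 at the height to grip, 30 mm above the lid (z = 130 mm); turns with the bolt, its x axis along the bar to the white pointer end. The black bar is 42 mm long, 14 mm wide, from 7 to 40 mm above the lid, over a 34 mm round collar; the bolt does not rise or sink as it turns.
- bolt_2 (a joint): Angle of the bar-headed bolt at the rear left (+53, +53 mm), opposite bolt 4; rad, grows clockwise from above; stays where left (friction 0.08 N m). Dots on the lid 28 mm from its axis show where the bar's white pointer end points: white 0, yellow 0.85, orange 1.70, green 2.55 (hard stop, tight). Starts between 0 and 0.2.
- bolt_2_grip (a point): On the axis of bolt 2 at the height to grip, 30 mm above the lid (z = 130 mm); turns with the bolt, its x axis along the bar to the white pointer end. The black bar is 42 mm long, 14 mm wide, from 7 to 40 mm above the lid, over a 34 mm round collar; the bolt does not rise or sink as it turns.
- bolt_3 (a joint): Angle of the bar-headed bolt at the rear right (+53, -53 mm), opposite bolt 1; rad, grows clockwise from above; stays where left (friction 0.08 N m). Dots on the lid 28 mm from its axis show where the bar's white pointer end points: white 0, yellow 0.85, orange 1.70, green 2.55 (hard stop, tight). Starts between 0 and 0.2.
- bolt_3_grip (a point): On the axis of bolt 3 at the height to grip, 30 mm above the lid (z = 130 mm); turns with the bolt, its x axis along the bar to the white pointer end. The black bar is 42 mm long, 14 mm wide, from 7 to 40 mm above the lid, over a 34 mm round collar; the bolt does not rise or sink as it turns.
- bolt_4 (a joint): Angle of the bar-headed bolt at the front right (-53, -53 mm), opposite bolt 2; rad, grows clockwise from above; stays where left (friction 0.08 N m). Dots on the lid 28 mm from its axis show where the bar's white pointer end points: white 0, yellow 0.85, orange 1.70, green 2.55 (hard stop, tight). Starts between 0 and 0.2.
- bolt_4_grip (a point): On the axis of bolt 4 at the height to grip, 30 mm above the lid (z = 130 mm); turns with the bolt, its x axis along the bar to the white pointer end. The black bar is 42 mm long, 14 mm wide, from 7 to 40 mm above the lid, over a 34 mm round collar; the bolt does not rise or sink as it turns.
- dish_1: Loose shallow steel dish, about 0.16 kg; may be absent. Pan 60 (x) x 56 (y) x 22 mm high, open on top; origin at the centre of its underside. A short arm on its -x side carries an upright blue grip centred at x = -62 mm: 22 mm along x, 12 along y, z = 7 to 50 mm (grip across y at z about 35 mm). When home, the pan is under the overhang and the grip's centre 29 mm in front of its edge.
- dish_2: Loose shallow steel dish, about 0.16 kg; may be absent. Pan 60 (x) x 56 (y) x 22 mm high, open on top; origin at the centre of its underside. A short arm on its -x side carries an upright blue grip centred at x = -62 mm: 22 mm along x, 12 along y, z = 7 to 50 mm (grip across y at z about 35 mm). When home, the pan is under the overhang and the grip's centre 29 mm in front of its edge.
- dish_3: Loose shallow steel dish, about 0.16 kg; may be absent. Pan 60 (x) x 56 (y) x 22 mm high, open on top; origin at the centre of its underside. A short arm on its -x side carries an upright blue grip centred at x = -62 mm: 22 mm along x, 12 along y, z = 7 to 50 mm (grip across y at z about 35 mm). When home, the pan is under the overhang and the grip's centre 29 mm in front of its edge.
- amber_bottle: Bystander: amber glass bottle with a blue cap, 72 mm across, 150 mm tall, upright. Origin at the centre of its underside. Leave it alone.
- wipes_tub: Bystander: white plastic tub, 90 mm across, 120 mm tall, upright. Origin at the centre of its underside. Leave it alone.
- tip_rack: Bystander: open blue plastic rack with compartments, 90 x 120 x 50 mm. Origin at the centre of its underside. Leave it alone.
Mind the look-alikes: they are no part of the job. Leave any red look-alike of the dish_1 alone.

How it is judged:
On the way, in this order (a step that is already met when the one before it is completed fails the run):
1. two bolts opposite each other are at the first (yellow) dot while the other two are still one dot behind (((value of joint bolt_1 between 0.55 and 1.15 rad and value of joint bolt_3 between 0.55 and 1.15 rad and value of joint each of bolt_2, bolt_4 below 0.4 rad) or (value of joint bolt_2 between 0.55 and 1.15 rad and value of joint bolt_4 between 0.55 and 1.15 rad and value of joint each of bolt_1, bolt_3 below 0.4 rad))), for 0.2 s.
2. all four bolts are at the first (yellow) dot (value of joint bolt_1 between 0.55 and 1.15 rad and value of joint bolt_2 between 0.55 and 1.15 rad and value of joint bolt_3 between 0.55 and 1.15 rad and value of joint bolt_4 between 0.55 and 1.15 rad), for 0.2 s.
3. two bolts opposite each other are at the second (orange) dot while the other two are still one dot behind (((value of joint bolt_1 between 1.4 and 2 rad and value of joint bolt_3 between 1.4 and 2 rad and value of joint bolt_2 between 0.55 and 1.15 rad and value of joint bolt_4 between 0.55 and 1.15 rad) or (value of joint bolt_2 between 1.4 and 2 rad and value of joint bolt_4 between 1.4 and 2 rad and value of joint bolt_1 between 0.55 and 1.15 rad and value of joint bolt_3 between 0.55 and 1.15 rad))), for 0.2 s.
4. all four bolts are at the second (orange) dot (value of joint bolt_1 between 1.4 and 2 rad and value of joint bolt_2 between 1.4 and 2 rad and value of joint bolt_3 between 1.4 and 2 rad and value of joint bolt_4 between 1.4 and 2 rad), for 0.2 s.
5. two bolts opposite each other are at the last (green) dot while the other two are still one dot behind (((value of joint each of bolt_1, bolt_3 above 2.3 rad and value of joint bolt_2 between 1.4 and 2 rad and value of joint bolt_4 between 1.4 and 2 rad) or (value of joint each of bolt_2, bolt_4 above 2.3 rad and value of joint bolt_1 between 1.4 and 2 rad and value of joint bolt_3 between 1.4 and 2 rad))), for 0.2 s.
6. all four bolts are at the last (green) dot (value of joint each of bolt_1, bolt_2, bolt_3, bolt_4 above 2.3 rad), for 0.2 s.
At the end, for the whole second after the job is handed in: All four bolts are at the green dot (angle above 2.3 of 2.55 rad), and every dish present stands flat on the bench in a bay, its origin within 10 mm of fully home and 16 mm of the bay's middle line, square to the unit within 0.2 rad, grip towards the robot, at rest (all of step 6 and ((x of dish_1 in the frame of bay_1 between -0.01 and 0.01 m and y of dish_1 in the frame of bay_1 between -0.016 and 0.016 m) or (x of dish_1 in the frame of bay_2 between -0.01 and 0.01 m and y of dish_1 in the frame of bay_2 between -0.016 and 0.016 m) or (x of dish_1 in the frame of bay_3 between -0.01 and 0.01 m and y of dish_1 in the frame of bay_3 between -0.016 and 0.016 m)) and angle between the x axis of each of dish_1, dish_2, dish_3 and the x axis of unit, either way round below 0.2 rad and angle between each of dish_1, dish_2, dish_3's own z axis and vertical below 0.1 rad and height (world z) of each of dish_1, dish_2, dish_3 below 0.006 m and linear speed of each of dish_1, dish_2, dish_3 below 0.02 m/s and ((x of dish_2 in the frame of bay_1 between -0.01 and 0.01 m and y of dish_2 in the frame of bay_1 between -0.016 and 0.016 m) or (x of dish_2 in the frame of bay_2 between -0.01 and 0.01 m and y of dish_2 in the frame of bay_2 between -0.016 and 0.016 m) or (x of dish_2 in the frame of bay_3 between -0.01 and 0.01 m and y of dish_2 in the frame of bay_3 between -0.016 and 0.016 m)) and ((x of dish_3 in the frame of bay_1 between -0.01 and 0.01 m and y of dish_3 in the frame of bay_1 between -0.016 and 0.016 m) or (x of dish_3 in the frame of bay_2 between -0.01 and 0.01 m and y of dish_3 in the frame of bay_2 between -0.016 and 0.016 m) or (x of dish_3 in the frame of bay_3 between -0.01 and 0.01 m and y of dish_3 in the frame of bay_3 between -0.016 and 0.016 m))); the robot touches nothing.
It fails at once if the amber bottle is knocked over or pushed more than 3 cm (distance of amber_bottle from where it was at the start of the episode above 0.03 m or angle between amber_bottle's own z axis and vertical above 0.4 rad).
It fails at once if the wipes tub is knocked over or pushed more than 3 cm (distance of wipes_tub from where it was at the start of the episode above 0.03 m or angle between wipes_tub's own z axis and vertical above 0.4 rad).
It fails at once if the tip rack is knocked over or pushed more than 3 cm (distance of tip_rack from where it was at the start of the episode above 0.03 m or angle between tip_rack's own z axis and vertical above 0.4 rad).
Of dish_1, dish_2, dish_3 only 2 to 3 are there at a start; the rules pass over those that are not, and their reading is None.
At some moment in a run one of dish_1, dish_2, dish_3 may be knocked a few centimetres aside while the robot is not near it.
It also fails if it takes over 210 s, if anything falls off the work surface, if the arm or the gripper's body presses on something with over 40 N, if the wrist force passes 120 N, or if a joint passes its speed limit or range.

ROBOT

A 7-joint arm with a two-finger parallel gripper is mounted at the origin on the work surface. World frame = base frame: x ahead of the robot, y to its left, z up, the work surface at z = 0. Lengths are in m, angles in rad, forces in N, time in s.
With the tool pointing down it reaches from about 0.425 to 0.925 m from the base axis. Payload 6.8 kg.
Tool frame: the origin (TCP) lies midway between the tips of the shut fingers; the grasp point (between the pads) lies 19 mm behind it; z points along the fingers, y is the direction in which the jaws open and shut (so a half turn about z gives the same grasp; the last joint's range is limited). The gripper opens to 85 mm and grips with 20 to 120 N. Pads are 22 mm wide; open, the fingers measure 114 mm over their backs; the gripper's body (76 mm by 85 mm) begins 54 mm behind the grasp point. The pads swing forward as they close: fully open they stand 13 mm farther back than shut.
Start: joints at [-1.415, 0.477, 0.022, 1.555, -0.011, 1.109, -0.083], TCP at [0.176, 0.652, 0.231] pointing down, gripper open.
Joint ranges: [-2.96, 2.96], [-0.34, 2.1], [-1.41, 1.46], [0.24, 2.44], [-1.37, 4.51], [0.17, 1.92], [-2.96, 2.96]. Speed limits (rad/s): [2.39, 2.39, 3.14, 3.14, 3.14, 3.14, 3.14].

INTERFACE

Orientations are given as a unit quaternion [w, x, y, z].
In Python, from station import bot gives the robot as it stands.
- The arm moves only by the shell command python3 -m jog 'ROWS' [FORCE]. ROWS is JSON, a list of rows, each a list of 3 entries, a list of its own where there are three numbers: the shift along the tool's x, y, z in mm, then the turn, a rotation vector about the tool's x, y, z in degrees, then the closure, from -1 (fully open) to 1 (shut). A call has 1 to 12 rows; each row shifts and turns the commanded pose from where the row before left it, along the tool's axes as they then stand; what a row does not reach is not made up. A row lasts 1/8 s, in which the tool goes at most 62.5 mm and 10.7 degrees, less where a joint would pass 70% of its speed; a pose out of reach is approached as far as the arm can. A call is refused whole if a number of a shift passes 62.5 or a number of a turn 10.7, either way. A call with a gripper value outside its range is refused whole. The fingers move at their own pace and stop on an object; FORCE is the grip in N (left out, the last holds). Time passes only in rows, so rows that do not move let the fingers close. It gives the time, the measured TCP pose, the force and the opening at its end, in the units of the state.
- bot.get_obs(): the state, without advancing time (a new reading comes with each control period).
- bot.read_camera(name): name is "side" or "top" or "wrist"; returns (picture, depth): 400x640x3 uint8, red, green, blue; 400x640 float32, m along the optical axis (not along the pixel's ray), 0 where there is no reading.
- bot.camera_info(name): a dict with "fx", "fy", "cx", "cy" (pixels), "world_from_camera" (4x4, takes a point from camera to world coordinates); the wrist camera has in their place "mount" (4x4, takes a point from camera to tool coordinates, whose origin is the TCP and whose axes are the flange's). Camera axes: x right, y up, looking along -z (the intrinsics and any distortion apply to the point x, -y, -z); pixel columns grow to the right and rows downward; lengths in m; the calibration is good to about 2 mm. A picture is of the moment at which its call begins: read the wrist's pose just before it. camera_info takes no time and is no camera call.
- bot.hand_in(): hands the job in, once; it reports no verdict.
Trained networks look in the newest picture that a camera, given by its name, has taken for a name from the list of things; names that differ only in an ending like _2 or _b are one class to them, and where a whole thing is asked for, a point or a joint stands for the part that bears it (a point fixed in the world has none). Each returns a list of dicts, best first, with "score" (0 to 1); they miss things now and then, are a little off and sometimes report something else, mostly with a low value. They report only what shows in the picture. A call takes as long as a camera call. They do not tell look-alikes from the thing itself.
- bot.find_in(camera, thing): "xy" ([column, row] as shares, 0 to 1, of the picture: columns of its width, rows of its height, amid what is visible of it).
- bot.cut_out(camera, thing): "pixels" (400x640 bool, what is visible of it) and "xy" ([column, row] as shares, 0 to 1, of the picture: columns of its width, rows of its height, amid what is visible of it).
- bot.landmark_of(camera, thing): "xy" ([column, row] as shares, 0 to 1, of the picture: columns of its width, rows of its height: a listed point, or the origin of a listed thing).
The state is a dict: "t": time; "q": joint angles; "joint_vel": joint speeds; "joint_torque": joint torques, N m; "eef_pos": TCP position; "tool_rot": TCP orientation; "contact_force": force on the tool from outside, world axes, zero at the start; "torque": the same for the moment, N m; "gripper_width": opening from 0.0 (shut) to 1.0 (fully open).
Only numpy, scipy, OpenCV 4.12 (cv2) and the standard library are available. Lean on these libraries where they do the work, as an engineer would, in place of code of your own. Each camera call takes 0.05 s, during which the arm holds its last target.

## Working session

There is one attempt and no reset: what is moved stays moved. The work goes in short steps, Python scripts to look and compute and a shell command to move; the robot and the scene stay as the last step left them, time stands still between calls to the robot, and variables do not carry over. Pictures are saved under pics/ and viewed, and the job is handed in when it is done.

```bash
ls; mkdir -p pics
python3 - <<'E'
from station import bot
import cv2,numpy as np
o=bot.get_obs();print({k:np.round(v,3).tolist() for k,v in o.items()})
for c in ["top","side","wrist"]:
    im,d=bot.read_camera(c);cv2.imwrite(f"pics/{c}0.png",im[:,:,::-1])
    i=bot.camera_info(c);print(c,{k:np.round(v,4).tolist() for k,v in i.items()})
E
```

```text
pics
{'t': 0.0, 'q': [-1.415, 0.478, 0.022, 1.556, -0.012, 1.109, -0.083], 'joint_vel': [0.0, 0.001, -0.002, 0.001, -0.001, -0.001, 0.001], 'joint_torque': [-0.001, -59.644, 1.608, -28.12, 0.012, 0.01, 0.0], 'eef_pos': [0.176, 0.651, 0.23], 'tool_rot': [-0.0, 0.132, 0.991, -0.001], 'contact_force': [-1.173, 0.622, -0.336], 'torque': [0.028, -0.031, 0.03], 'gripper_width': 1.0}
top {'fx': 380.6985, 'fy': 380.6985, 'cx': 324.96, 'cy': 199.1505, 'world_from_camera': [[0.0246, 0.9849, -0.1715, 0.3423], [-0.9997, 0.0233, -0.0097, -0.0384], [-0.0056, 0.1717, 0.9851, 1.3751], [0.0, 0.0, 0.0, 1.0]]}
side {'fx': 468.4424, 'fy': 468.4424, 'cx': 319.501, 'cy': 196.744, 'world_from_camera': [[0.9917, 0.0499, -0.1183, 0.4056], [-0.1275, 0.4963, -0.8587, -1.2688], [0.0159, 0.8667, 0.4986, 0.8066], [0.0, 0.0, 0.0, 1.0]]}
wrist {'fx': 360.1028, 'fy': 360.1028, 'cx': 320.167, 'cy': 205.629, 'mount': [[0.0017, 0.9527, 0.304, 0.0791], [1.0, -0.0014, -0.0014, 0.0007], [-0.0009, 0.304, -0.9527, -0.1424], [0.0, 0.0, 0.0, 1.0]]}
```

View pics/top0.png

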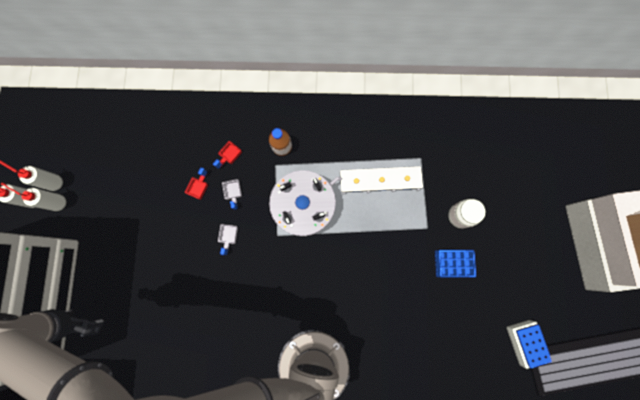

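View pics/side0.png

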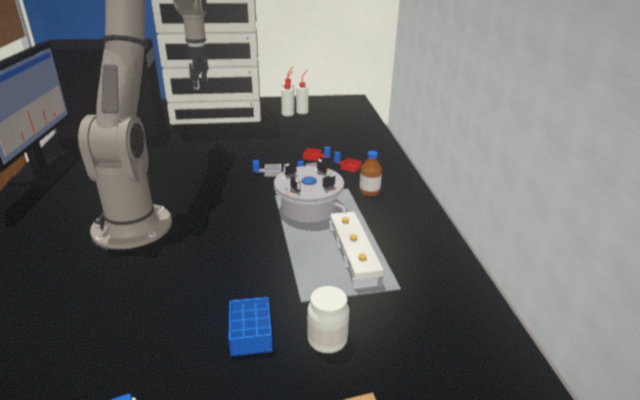

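View pics/wrist0.png

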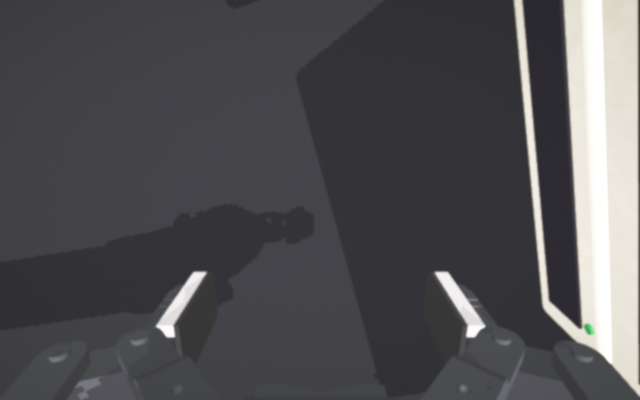

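```bash
cat > h.py <<'E'
from station import bot
import cv2,numpy as np
from scipy.spatial.transform import Rotation as R
def pose(o=None):
    o=o or bot.get_obs(); w,x,y,z=o['tool_rot']
    return np.array(o['eef_pos']),R.from_quat([x,y,z,w])
def wfc(cam):
    i=bot.camera_info(cam)
    if cam!='wrist': return i,np.array(i['world_from_camera'])
    p,r=pose(); T=np.eye(4);T[:3,:3]=r.as_matrix();T[:3,3]=p
    return i,T@np.array(i['mount'])
def shoot(cam,name=None):
    i,T=wfc(cam); im,d=bot.read_camera(cam)
    if name: cv2.imwrite(f"pics/{name}.png",im[:,:,::-1])
    return im,d,i,T
def ray(i,T,u,v):
    return T[:3,3],T[:3,:3]@np.array([(u-i['cx'])/i['fx'],-(v-i['cy'])/i['fy'],-1])
def atz(i,T,u,v,z):
    o,d=ray(i,T,u,v); return o+d*(z-o[2])/d[2]
def atd(i,T,u,v,dep):
    o,d=ray(i,T,u,v); return o+d*dep
def cloud(i,T,d):
    v,u=np.mgrid[0:400,0:640]
    c=np.stack([(u-i['cx'])/i['fx']*d,-(v-i['cy'])/i['fy']*d,-d],-1)
    return c@T[:3,:3].T+T[:3,3]
def proj(i,T,P):
    c=T[:3,:3].T@(np.array(P)-T[:3,3]); return i['cx']+i['fx']*c[0]/-c[2], i['cy']-i['fy']*c[1]/-c[2]
E
python3 - <<'E'
from h import *
im,d,i,T=shoot('top')
for t in ['dish_1','lid_center','manifold','bay_1','bolt_1_grip','amber_bottle','wipes_tub','tip_rack']:
    try:
        L=bot.landmark_of('top',t)
    except Exception as e: print(t,e);continue
    for r in L[:6]:
        u,v=r['xy'][0]*640,r['xy'][1]*400
        z={'lid_center':.1,'manifold':.034,'bolt_1_grip':.13}.get(t,0)
        print(t,round(r['score'],2),round(u,1),round(v,1),np.round(atz(i,T,u,v,z),3))
C=cloud(i,T,d)
for u,v in [(302,202),(356,181),(382,180),(407,178)]: print(u,v,np.round(C[v,u],3))
E
python3 -c "
import cv2
a=cv2.imread('pics/top0.png')[120:270,160:440];cv2.imwrite('pics/top0c.png',cv2.resize(a,None,fx=2.8,fy=2.8,interpolation=2))"
```

```text
dish_1 0.8 196.7 187.5 [0.614 0.45  0.   ]
dish_1 0.74 288.2 216.6 [0.514 0.107 0.   ]
dish_1 0.67 229.4 187.3 [0.618 0.329 0.   ]
dish_1 0.6 234.4 153.3 [0.748 0.319 0.   ]
dish_1 0.56 228.3 228.3 [0.466 0.323 0.   ]
lid_center 0.8 300.7 201.3 [0.555 0.057 0.1  ]
manifold 0.89 381.0 190.0 [ 0.614 -0.225  0.034]
bay_1 0.94 353.1 182.2 [ 0.648 -0.127  0.   ]
bay_1 0.88 378.9 185.5 [ 0.638 -0.222  0.   ]
bay_1 0.75 405.1 180.9 [ 0.657 -0.319  0.   ]
bolt_1_grip 0.45 287.6 214.2 [0.506 0.096 0.13 ]
amber_bottle 0.81 284.6 145.8 [ 0.782  0.132 -0.   ]
wipes_tub 0.8 461.6 215.8 [ 0.532 -0.523  0.   ]
tip_rack 0.73 452.1 263.0 [ 0.362 -0.482  0.   ]
tip_rack 0.43 458.2 214.8 [ 0.535 -0.51   0.   ]
302 202 [0.551 0.051 0.11 ]
356 181 [ 0.637 -0.133  0.068]
382 180 [ 0.643 -0.224  0.067]
407 178 [ 0.651 -0.311  0.072]
```

View pics/top0c.png

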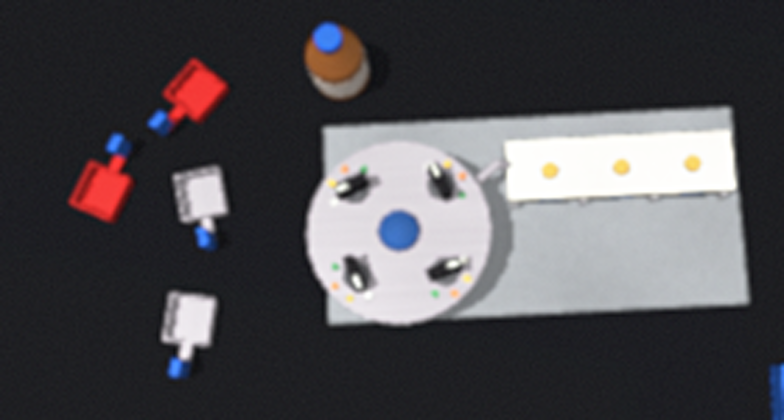

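```bash
cat >> h.py <<'E'
def delta(x,y,z,yaw=None,p=None,r=None):
    """tool-frame shift (mm), needed from current pose; yaw = desired world angle (deg) of tool x axis"""
    if p is None: p,r=pose()
    s=r.inv().apply(np.array([x,y,z])-p)*1000
    m=r.as_matrix(); a=np.degrees(np.arctan2(m[1,0],m[0,0])); 
    t=None
    if yaw is not None: t=-((yaw-a+180)%360-180)
    zt=r.inv().apply([0,0,-1]); tilt=np.degrees(np.cross([0,0,1],zt))
    print('pose',np.round(p,4),'yaw %.1f'%a,'| shift',np.round(s,1),'turn_z',None if t is None else round(t,1),'tilt_fix',np.round(tilt,2))
E
python3 -m jog '[[[-45,-40,-8],[0,0,0],-1],[[-45,-40,-8],[0,0,0],-1],[[-45,-40,-8],[0,0,0],-1],[[-45,-40,-8],[0,0,0],-1],[[-45,-40,-8],[0,0,0],-1],[[-45,-40,-8],[0,0,0],-1],[[-45,-40,-8],[0,0,0],-1],[[-45,-40,-8],[0,0,0],-1],[[-45,-40,-8],[0,0,0],-1],[[-45,-40,-8],[0,0,0],-1]]'
python3 - <<'E'
from h import *
delta(.60,.05,.32,184); print(np.round(bot.get_obs()['q'],2))
E
```

```text
t: 1.85
eef_pos: [0.507, 0.1465, 0.312]
tool_rot: [0.0, 0.131, 0.991, 0.0]
contact_force: [1.2, 0.0, 0.5]
gripper_width: 1.0
pose [0.507  0.1465 0.312 ] yaw 164.9 | shift [-114.9  -68.9   -8. ] turn_z -19.1 tilt_fix [ 0.06  0.04 -0.  ]
[-0.7   0.16  0.34  1.82 -0.06  1.17  0.97]
```

```bash
python3 -m jog '[[[-40,-23,-3],[0,0,-9.5],-1],[[-40,-15,-3],[0,0,-9.5],-1],[[-38,-10,-2],[0,0,0],-1],[[0,0,0],[0,0,0],-1]]'
python3 - <<'E'
from h import *
delta(.60,.05,.32,184); print(np.round(bot.get_obs()['q'],2))
im,d,i,T=shoot('wrist','w1')
for t in ['lid_center','bolt_1_grip','bolt_1']:
  for f in (bot.landmark_of,bot.find_in):
    try: L=f('wrist',t)
    except Exception as e: print(t,e);continue
    for r in L[:6]:
        u,v=r['xy'][0]*640,r['xy'][1]*400
        print(t,f.__name__,round(r['score'],2),round(u,1),round(v,1),np.round(atz(i,T,u,v,.1 if t=='lid_center' else .13),4))
E
```

```text
t: 2.35
eef_pos: [0.6175, 0.088, 0.3189]
tool_rot: [0.0, -0.033, 0.999, -0.001]
contact_force: [-0.3, 0.1, -0.3]
gripper_width: 1.003
pose [0.6175 0.088  0.3189] yaw -176.3 | shift [ 20.  -36.8  -1.1] turn_z -0.3 tilt_fix [-0.07  0.03  0.  ]
[-0.52  0.34  0.37  1.6  -0.12  1.23  1.51]
lid_center call 0.66 288.4 104.3 [0.5536 0.0542 0.1   ]
lid_center call 0.76 195.4 113.0 [ 0.5678 -0.0358  0.1   ]
lid_center call 0.6 343.5 156.2 [0.6003 0.1117 0.1   ]
bolt_1_grip call 0.57 348.3 41.3 [0.4979 0.105  0.13  ]
bolt_1_grip call 0.18 57.9 136.5 [ 0.5946 -0.1514  0.13  ]
bolt_1_grip call 0.78 344.4 39.4 [0.4966 0.1016 0.13  ]
bolt_1 it knows: amber_bottle, bay, bolt_1_grip, bolt_2_grip, bolt_3_grip, bolt_4_grip, dish, lid_center, manifold, tip_rack, unit, wipes_tub
bolt_1 call 0.95 224.8 39.8 [0.5037 0.0012 0.13  ]
bolt_1 call 0.78 343.4 38.1 [0.4957 0.1007 0.13  ]
bolt_1 call 0.63 236.0 161.0 [0.6063 0.0102 0.13  ]
bolt_1 call 0.6 340.1 156.5 [0.5957 0.1063 0.13  ]
```

View pics/w1.png

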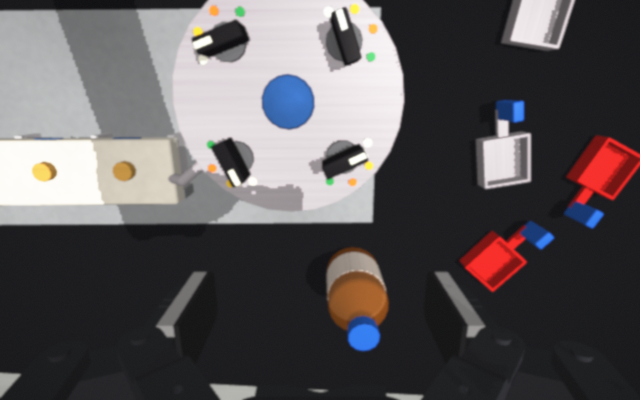

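```bash
cat > fit.py <<'E'
from h import *
from scipy.optimize import least_squares
def dots(im):
    hsv=cv2.cvtColor(im,cv2.COLOR_RGB2HSV); out=[]
    for nm,lo,hi in [('o',5,20),('y',22,34),('g',50,85)]:
        m=cv2.inRange(hsv,(lo,90,90),(hi,255,255))
        n,l,s,c=cv2.connectedComponentsWithStats(m)
        for k in range(1,n):
            if 8<s[k,4]<250: out.append((nm,*c[k]))
    return out
TH={'y':.85,'o':1.7,'g':2.55}
B=np.array([[-.053,.053],[.053,.053],[.053,-.053],[-.053,-.053]])
def fit(i,T,D,c0,yaw0,a0=None):
    pts=[(n,atz(i,T,u,v,.1)[:2]) for n,u,v in D]
    def axes(p):
        c,s=np.cos(p[2]),np.sin(p[2]); return p[:2]+B@np.array([[c,s],[-s,c]])
    ax=axes([*c0,yaw0]); sel=[]
    for n,q in pts:
        dd=np.linalg.norm(ax-q,axis=1); k=dd.argmin()
        if .012<dd[k]<.042: sel.append((n,q,k))
    def res(p):
        a=axes(p); e=[]
        for n,q,k in sel:
            t=p[2]+p[3+k]-TH[n]; e+=list((a[k]+.028*np.array([np.cos(t),np.sin(t)])-q)*1000)
        return e
    init=[]
    for k in range(4):
        z=sum(np.exp(1j*(np.arctan2(*(q-ax[k])[::-1])+TH[n]-yaw0)) for n,q,kk in sel if kk==k); init.append(np.angle(z))
    s=least_squares(res,[*c0,yaw0,*init],loss='soft_l1',f_scale=1.5)
    return s.x,np.array(res(s.x)).reshape(-1,2),[(n,k+1) for n,q,k in sel],axes(s.x)
E
python3 - <<'E'
from fit import *
im,d,i,T=shoot('wrist')
D=dots(im); print(len(D))
x,r,s,ax=fit(i,T,D,[.552,.053],.075)
print('c',x[:3],'a0',np.degrees(x[3:]).round(1)); print(s); print(np.abs(r).mean(0),np.abs(r).max()); print(ax.round(4))
C=cloud(i,T,d); print(C[102,288],C[170,43],C[170,123])
E
```

```text
15
c [0.55154565 0.05319424 0.0681238 ] a0 [-149.6  121.    30.1  -59.7]
[('o', np.int64(4)), ('o', np.int64(1)), ('o', np.int64(3)), ('o', np.int64(2)), ('y', np.int64(1)), ('y', np.int64(4)), ('y', np.int64(2)), ('y', np.int64(3)), ('g', np.int64(4)), ('g', np.int64(1)), ('g', np.int64(3)), ('g', np.int64(2))]
[0.45527834 0.37542295] 1.5509406688714034
[[ 0.4951  0.1025]
 [ 0.6008  0.1097]
 [ 0.608   0.0039]
 [ 0.5023 -0.0033]]
[0.54844521 0.05678256 0.11188138] [ 0.64117455 -0.21350045  0.07035488] [ 0.63534886 -0.12619264  0.06888716]
```

Run:
```python
from h import *
delta(.4951,.1025,.25,208)
```

```text
pose [0.615  0.0898 0.3196] yaw -176.1 | shift [118.8  20.8  69.6] turn_z -24.1 tilt_fix [ 0.03  0.01 -0.  ]
```

```bash
python3 -m jog '[[[40,7,23],[0,0,0],-1],[[40,7,23],[0,0,0],-1],[[39,7,23],[0,0,0],0],[[0,0,0],[0,0,-8],0],[[0,0,0],[0,0,-8],0],[[0,0,0],[0,0,-8],0],[[0,0,0],[0,0,0],0]]' 60
python3 - <<'E'
from fit import *
im,d,i,T=shoot('wrist','w2')
D=dots(im); print(len(D))
x,r,s,ax=fit(i,T,D,[.552,.053],.068)
print('c',x[:3],'a0',np.degrees(x[3:]).round(1)); print(s); print(np.abs(r).mean(0),np.abs(r).max()); print(ax.round(4))
delta(*ax[0],.113,208)
E
```

```text
t: 3.58
eef_pos: [0.4952, 0.1024, 0.2506]
tool_rot: [0.0, -0.241, 0.971, 0.0]
contact_force: [-0.8, -0.2, 0.3]
gripper_width: 0.497
11
c [0.55147482 0.05340079 0.07018362] a0 [-150.1  120.7   30.4  -59.7]
[('o', np.int64(4)), ('o', np.int64(1)), ('o', np.int64(3)), ('y', np.int64(4)), ('y', np.int64(1)), ('y', np.int64(2)), ('g', np.int64(4)), ('g', np.int64(1)), ('g', np.int64(3))]
[0.28050222 0.52075531] 1.734854960372345
[[ 0.4949  0.1026]
 [ 0.6006  0.11  ]
 [ 0.6081  0.0042]
 [ 0.5023 -0.0032]]
pose [0.4953 0.1023 0.2506] yaw -152.3 | shift [  0.3   0.4 137.6] turn_z -0.3 tilt_fix [ 0.01  0.03 -0.  ]
```

View pics/w2.png

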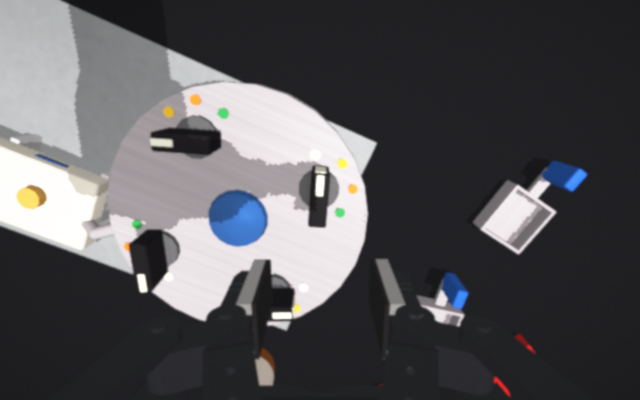

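```bash
python3 -m jog '[[[0,0,46],[0,0,0],0],[[0,0,46],[0,0,0],0],[[0,0,45],[0,0,0],0],[[0,0,0],[0,0,0],0],[[0,0,0],[0,0,0],1],[[0,0,0],[0,0,0],1],[[0,0,0],[0,0,0],1]]' 60
python3 - <<'E'
from h import *
print(bot.get_obs()['torque'])
delta(.4949,.1026,.113,165.3)
E
```

```text
t: 4.5
eef_pos: [0.4975, 0.1021, 0.1155]
tool_rot: [0.002, -0.241, 0.971, 0.0]
contact_force: [-0.3, -2.1, 7.6]
gripper_width: 0.151
[-0.53139066 -0.06112315  0.05508955]
pose [0.4975 0.1021 0.1155] yaw -152.2 | shift [2.1 1.6 2.5] turn_z 42.5 tilt_fix [-0.06  0.25  0.  ]
```

```bash
python3 -m jog '[[[0,0,0],[0,0,10.6],1],[[0,0,0],[0,0,10.6],1],[[0,0,0],[0,0,10.6],1],[[0,0,0],[0,0,10.6],1],[[0,0,0],[0,0,0],1]]'
python3 - <<'E'
from h import *
print(bot.get_obs()['torque'])
delta(.4949,.1026,.113,165.3)
E
```

```text
t: 5.12
eef_pos: [0.4977, 0.1007, 0.1155]
tool_rot: [0.002, 0.128, 0.992, 0.0]
contact_force: [1.3, -5.6, 10.7]
gripper_width: 0.15
[-1.41144423 -0.12576433 -0.0856465 ]
pose [0.4977 0.1007 0.1155] yaw 165.2 | shift [3.2 1.1 2.4] turn_z -0.1 tilt_fix [ 0.06  0.25 -0.  ]
```

```bash
python3 -m jog '[[[0,0,0],[0,0,0],0],[[0,0,0],[0,0,0],0],[[0,0,-35],[0,0,0],0],[[0,0,-35],[0,0,0],0],[[0,0,0],[0,0,-10.6],0],[[0,0,0],[0,0,-10.6],0],[[0,0,0],[0,0,-10.6],0],[[0,0,0],[0,0,-10.6],0],[[0,0,0],[0,0,0],0]]'
python3 - <<'E'
from h import *
delta(.6085,.0040,.20,208)
E
```

```text
t: 6.25
eef_pos: [0.4953, 0.1024, 0.1833]
tool_rot: [-0.0, -0.24, 0.971, 0.0]
contact_force: [-0.3, 0.1, -0.3]
gripper_width: 0.501
pose [0.4953 0.1024 0.1833] yaw -152.2 | shift [ -54.2 -139.9  -16.8] turn_z -0.2 tilt_fix [ 0.04 -0.    0.  ]
```

```bash
python3 -m jog '[[[-18,-47,0],[0,0,0],0],[[-18,-47,0],[0,0,0],0],[[-18,-47,0],[0,0,0],0],[[0,0,0],[0,0,0],0]]'
python3 - <<'E'
from fit import *
im,d,i,T=shoot('wrist','w3')
D=dots(im)
x,r,s,ax=fit(i,T,D,[.552,.053],.068)
print('c',x[:3],len(s),np.abs(r).mean()); print(ax.round(4))
delta(.6085,.0030,.114,208)
E
```

```text
t: 6.75
eef_pos: [0.6112, -0.0009, 0.1833]
tool_rot: [0.0, -0.237, 0.972, -0.001]
contact_force: [0.3, -0.1, -0.1]
gripper_width: 0.501
c [0.5514532  0.05310849 0.07325425] 8 0.45638945455261626
[[ 0.4947  0.1021]
 [ 0.6004  0.1098]
 [ 0.6082  0.0041]
 [ 0.5025 -0.0036]]
pose [0.6097 0.0014 0.1829] yaw -152.5 | shift [ 0.3  2.1 68.9] turn_z -0.5 tilt_fix [-0.03 -0.04  0.  ]
```

View pics/w3.png

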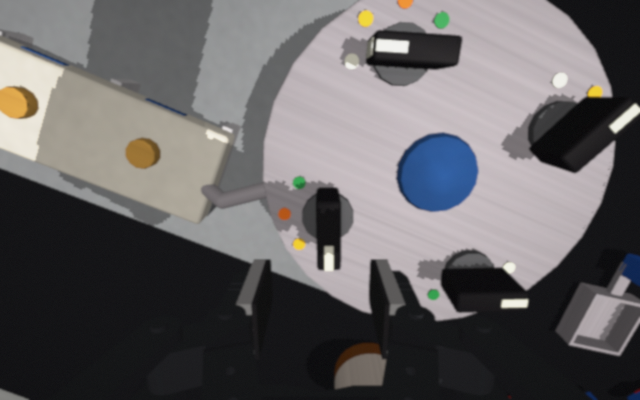

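```bash
python3 -m jog '[[[0,2,35],[0,0,0],0],[[0,0,34],[0,0,0],0],[[0,0,0],[0,0,0],0],[[0,0,0],[0,0,0],1],[[0,0,0],[0,0,0],1],[[0,0,0],[0,0,0],1]]'
python3 - <<'E'
from h import *
print(bot.get_obs()['torque'])
delta(.6085,.003,.114,165.3)
E
```

```text
t: 7.55
eef_pos: [0.6099, 0.0036, 0.1162]
tool_rot: [0.002, -0.24, 0.971, -0.001]
contact_force: [2.1, -3.7, 4.7]
gripper_width: 0.151
[-0.62966956 -0.22552466  0.07273092]
pose [0.6099 0.0036 0.1162] yaw -152.2 | shift [1.5 0.2 2.2] turn_z 42.5 tilt_fix [-0.14  0.19  0.  ]
```

Then turn, check, release, lift, in one call.

```bash
python3 -m jog '[[[0,0,0],[0,0,10.6],1],[[0,0,0],[0,0,10.6],1],[[0,0,0],[0,0,10.6],1],[[0,0,0],[0,0,10.6],1],[[0,0,0],[0,0,0],1]]'
python3 - <<'E'
from h import *
print(bot.get_obs()['torque'])
delta(.601,.109,.19,118)
E
python3 -m jog '[[[0,0,0],[0,0,0],0],[[0,0,0],[0,0,0],0],[[0,0,-35],[0,0,0],0],[[0,0,-35],[0,0,0],0],[[0,0,0],[0,0,10.6],0],[[0,0,0],[0,0,10.6],0],[[0,0,0],[0,0,10.6],0],[[0,0,0],[0,0,10.6],0],[[0,0,0],[0,0,4.8],0],[[0,0,0],[0,0,0],0]]'
python3 - <<'E'
from h import *
delta(.601,.109,.18,118)
E
```

```text
t: 8.18
eef_pos: [0.6101, 0.0031, 0.1162]
tool_rot: [0.002, 0.128, 0.992, -0.0]
contact_force: [1.0, -4.9, 5.9]
gripper_width: 0.153
[-0.95056877 -0.32146582 -0.01131672]
pose [0.6101 0.0031 0.1162] yaw 165.3 | shift [ 35.4 100.1 -74. ] turn_z 47.3 tilt_fix [-0.01  0.26  0.  ]
t: 9.43
eef_pos: [0.6079, 0.0053, 0.184]
tool_rot: [-0.0, 0.512, 0.859, -0.0]
contact_force: [0.1, -0.1, -0.1]
gripper_width: 0.501
pose [0.6079 0.0053 0.184 ] yaw 118.4 | shift [94.5 43.2  4. ] turn_z 0.4 tilt_fix [-0.04 -0.04  0.  ]
```

```bash
python3 -m jog '[[[32,14,0],[0,0,0],0],[[32,14,0],[0,0,0],0],[[30,15,0],[0,0,0],0],[[0,0,0],[0,0,0],0]]'
python3 - <<'E'
from fit import *
im,d,i,T=shoot('wrist','w4')
D=dots(im)
x,r,s,ax=fit(i,T,D,[.552,.053],.068)
print('c',x[:3],len(s),np.abs(r).mean()); print(ax.round(4))
delta(.601,.109,.114,118)
E
```

```text
t: 9.93
eef_pos: [0.6011, 0.112, 0.1838]
tool_rot: [-0.001, 0.51, 0.86, 0.0]
contact_force: [-0.1, -0.1, -0.0]
gripper_width: 0.497
c [0.5515214  0.05321928 0.06735142] 9 0.42489688260211844
[[ 0.4951  0.1025]
 [ 0.6008  0.1097]
 [ 0.608   0.0039]
 [ 0.5022 -0.0032]]
pose [0.6013 0.1095 0.184 ] yaw 118.6 | shift [-0.3 -0.4 70. ] turn_z 0.6 tilt_fix [-0.02 -0.05  0.  ]
```

View pics/w4.png

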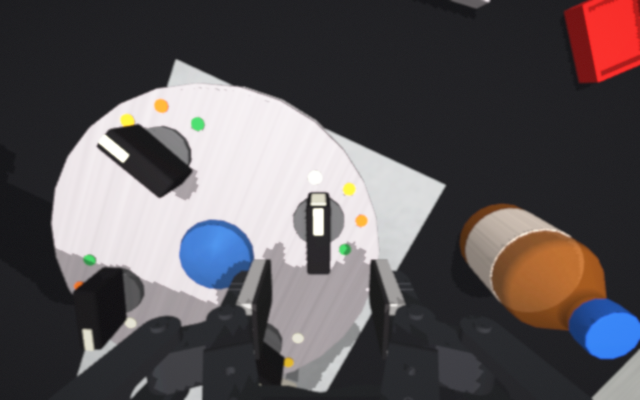

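```bash
python3 -m jog '[[[0,0,35],[0,0,0],0],[[0,0,34],[0,0,0],0],[[0,0,0],[0,0,0],0],[[0,0,0],[0,0,0],1],[[0,0,0],[0,0,0],1],[[0,0,0],[0,0,0],1]]'
python3 - <<'E'
from h import *
delta(.601,.109,.114,75.2)
E
```

```text
t: 10.72
eef_pos: [0.6026, 0.1071, 0.1171]
tool_rot: [0.001, 0.513, 0.858, 0.001]
contact_force: [-1.6, -1.7, 6.3]
gripper_width: 0.146
pose [0.6026 0.1071 0.1171] yaw 118.3 | shift [ 2.4 -0.5  3.1] turn_z 43.1 tilt_fix [ 0.13  0.04 -0.  ]
```

```bash
python3 -m jog '[[[0,0,0],[0,0,10.7],1],[[0,0,0],[0,0,10.7],1],[[0,0,0],[0,0,10.7],1],[[0,0,0],[0,0,10.7],1],[[0,0,0],[0,0,0],1]]'
python3 - <<'E'
from h import *
delta(.601,.109,.114,75.2)
E
python3 -m jog '[[[0,0,0],[0,0,0],0],[[0,0,0],[0,0,0],0],[[0,0,-35],[0,0,0],0],[[0,0,-35],[0,0,0],0],[[0,0,0],[0,0,-10.6],0],[[0,0,0],[0,0,-10.6],0],[[0,0,0],[0,0,-10.6],0],[[0,0,0],[0,0,-10.6],0],[[0,0,0],[0,0,0],0]]'
python3 - <<'E'
from h import *
delta(.5028,-.0042,.18,118)
E
```

```text
t: 11.35
eef_pos: [0.6012, 0.1069, 0.117]
tool_rot: [-0.0, 0.792, 0.611, -0.0]
contact_force: [-6.3, -1.0, 12.6]
gripper_width: 0.15
pose [0.6012 0.1069 0.117 ] yaw 75.3 | shift [ 2.  -0.8  3. ] turn_z 0.1 tilt_fix [-0.03  0.01  0.  ]
t: 12.48
eef_pos: [0.6018, 0.1078, 0.1856]
tool_rot: [-0.0, 0.517, 0.856, 0.001]
contact_force: [0.3, -0.4, -0.5]
gripper_width: 0.501
pose [0.6018 0.1078 0.1856] yaw 117.8 | shift [ -52.9 -139.8    5.4] turn_z -0.2 tilt_fix [ 0.06 -0.04  0.  ]
```

```bash
python3 -m jog '[[[-18,-47,0],[0,0,0],0],[[-18,-47,0],[0,0,0],0],[[-17,-46,0],[0,0,0],0],[[0,0,0],[0,0,0],0],[[0,0,0],[0,0,0],0]]'
python3 - <<'E'
from h import *
delta(.5028,-.0042,.116,118)
shoot('wrist','w5')
E
```

```text
t: 13.1
eef_pos: [0.5033, -0.004, 0.1855]
tool_rot: [0.0, 0.517, 0.856, 0.001]
contact_force: [0.0, 0.8, 0.6]
gripper_width: 0.501
pose [ 0.5033 -0.004   0.1855] yaw 117.8 | shift [-0.  -0.6 69.5] turn_z -0.2 tilt_fix [ 0.06 -0.01  0.  ]
```

View pics/w5.png

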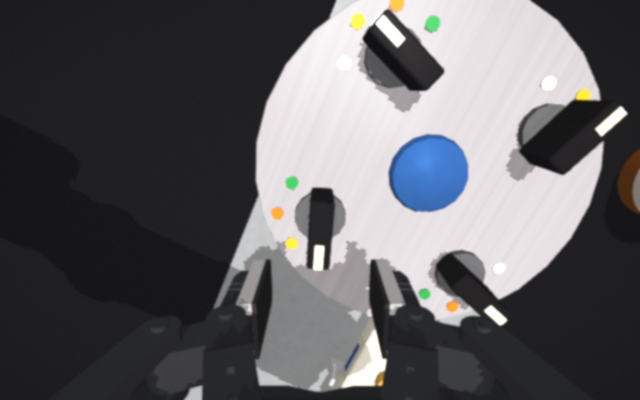

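```bash
python3 -m jog '[[[0,0,35],[0,0,0],0],[[0,0,34],[0,0,0],0],[[0,0,0],[0,0,0],0],[[0,0,0],[0,0,0],1],[[0,0,0],[0,0,0],1],[[0,0,0],[0,0,0],1],[[0,0,0],[0,0,10.7],1],[[0,0,0],[0,0,10.7],1],[[0,0,0],[0,0,10.7],1],[[0,0,0],[0,0,10.6],1],[[0,0,0],[0,0,0],1]]'
python3 - <<'E'
from h import *
delta(.5028,-.0042,.116,75.2)
E
python3 -m jog '[[[0,0,0],[0,0,0],0],[[0,0,0],[0,0,0],0],[[0,0,-35],[0,0,0],0],[[0,0,-35],[0,0,0],0],[[0,0,0],[0,0,-10.7],0],[[0,0,0],[0,0,-10.7],0],[[0,0,0],[0,0,-10.7],0],[[0,0,0],[0,0,-10.7],0],[[0,0,0],[0,0,-10.7],0],[[0,0,0],[0,0,-10.7],0],[[0,0,0],[0,0,-10.7],0],[[0,0,0],[0,0,-10.7],0]]'
python3 - <<'E'
from h import *
delta(.4955,.1015,.18,165.3)
E
```

```text
t: 14.52
eef_pos: [0.5036, -0.0047, 0.1176]
tool_rot: [0.0, 0.793, 0.609, 0.001]
contact_force: [-1.9, 0.1, 8.8]
gripper_width: 0.147
pose [ 0.5036 -0.0047  0.1176] yaw 75.1 | shift [ 0.2 -0.9  1.6] turn_z -0.1 tilt_fix [ 0.1  -0.04  0.  ]
t: 16.02
eef_pos: [0.5026, -0.0045, 0.1864]
tool_rot: [0.0, 0.164, 0.986, 0.0]
contact_force: [0.5, 1.1, 0.2]
gripper_width: 0.498
pose [ 0.5026 -0.0045  0.1864] yaw 161.1 | shift [41.  98.1  6.5] turn_z -4.2 tilt_fix [ 0.03  0.01 -0.  ]
```

```bash
python3 -m jog '[[[0,0,0],[0,0,-4.2],0],[[11,33,0],[0,0,0],0],[[11,33,0],[0,0,0],0],[[11,34,0],[0,0,0],0],[[0,0,0],[0,0,0],0],[[0,0,0],[0,0,0],0]]'
python3 - <<'E'
from fit import *
im,d,i,T=shoot('wrist','w6')
delta(.4955,.1015,.116,165.3)
E
```

```text
t: 16.77
eef_pos: [0.4966, 0.1, 0.1864]
tool_rot: [0.0, 0.131, 0.991, -0.0]
contact_force: [0.6, 0.5, 1.0]
gripper_width: 0.5
pose [0.4967 0.0995 0.1864] yaw 164.9 | shift [ 1.7  1.6 70.4] turn_z -0.4 tilt_fix [-0.01  0.01  0.  ]
```

View pics/w6.png

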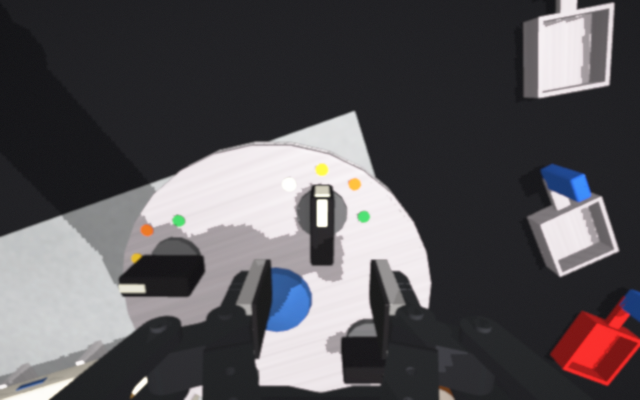

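```bash
python3 -m jog '[[[2,1.5,35],[0,0,0],0],[[0,0,35],[0,0,0],0],[[0,0,0],[0,0,0],0],[[0,0,0],[0,0,0],1],[[0,0,0],[0,0,0],1],[[0,0,0],[0,0,0],1],[[0,0,0],[0,0,9.8],1],[[0,0,0],[0,0,9.8],1],[[0,0,0],[0,0,9.8],1],[[0,0,0],[0,0,9.8],1],[[0,0,0],[0,0,9.6],1],[[0,0,0],[0,0,0],1]]'
python3 - <<'E'
from h import *
delta(.4955,.1015,.116,116.5)
print(bot.get_obs()['gripper_width'])
E
```

```text
t: 18.32
eef_pos: [0.496, 0.1011, 0.1179]
tool_rot: [0.001, 0.53, 0.848, 0.0]
contact_force: [-2.9, -5.6, 8.5]
gripper_width: 0.146
pose [0.496  0.1011 0.1179] yaw 116.0 | shift [ 0.6 -0.3  1.9] turn_z -0.5 tilt_fix [ 0.09  0.07 -0.  ]
0.14643779619694652
```

```bash
python3 -m jog '[[[0,0,0],[0,0,0],0],[[0,0,0],[0,0,0],0],[[0,0,-35],[0,0,0],0],[[0,0,-35],[0,0,0],0],[[0,0,0],[0,0,-9.8],0],[[0,0,0],[0,0,-9.8],0],[[0,0,0],[0,0,-9.8],0],[[0,0,0],[0,0,-9.9],0],[[0,0,0],[0,0,-9.9],0],[[-45,-22,0],[0,0,0],0],[[-45,-22,0],[0,0,0],0],[[-44,-22,0],[0,0,0],0]]'
python3 -m jog '[[[0,0,0],[0,0,0],0],[[0,0,0],[0,0,0],0]]'
python3 - <<'E'
from fit import *
im,d,i,T=shoot('wrist','w7')
delta(.6085,.003,.116,165.3)
E
```

```text
t: 19.82
eef_pos: [0.6095, 0.0045, 0.1865]
tool_rot: [0.0, 0.127, 0.992, 0.0]
contact_force: [0.3, -0.0, 0.6]
gripper_width: 0.502
t: 20.08
eef_pos: [0.6078, 0.0052, 0.186]
tool_rot: [-0.0, 0.127, 0.992, 0.0]
contact_force: [1.3, 1.0, 0.4]
gripper_width: 0.502
pose [0.6076 0.0059 0.1861] yaw 165.4 | shift [-1.7 -2.6 70.1] turn_z 0.1 tilt_fix [ 0.04 -0.06  0.  ]
```

View pics/w7.png

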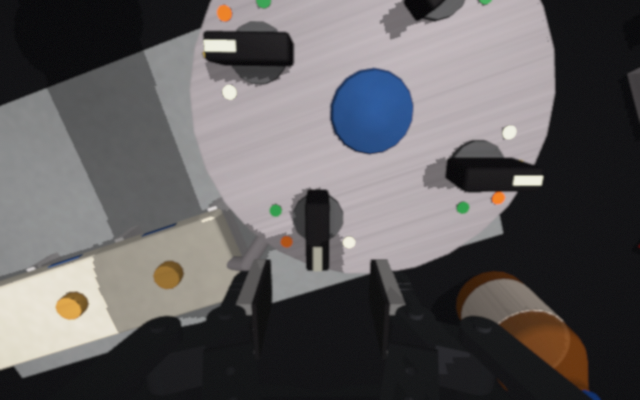

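```bash
python3 -m jog '[[[-1,-1.5,35],[0,0,0],0],[[0,0,35],[0,0,0],0],[[0,0,0],[0,0,0],0],[[0,0,0],[0,0,0],1],[[0,0,0],[0,0,0],1],[[0,0,0],[0,0,0],1],[[0,0,0],[0,0,9.8],1],[[0,0,0],[0,0,9.8],1],[[0,0,0],[0,0,9.8],1],[[0,0,0],[0,0,9.8],1],[[0,0,0],[0,0,9.6],1],[[0,0,0],[0,0,0],1]]'
python3 - <<'E'
from h import *
delta(.6085,.003,.116,116.5)
E
```

```text
t: 21.62
eef_pos: [0.6095, 0.0028, 0.1182]
tool_rot: [0.001, 0.526, 0.85, 0.001]
contact_force: [-3.0, -0.1, 9.3]
gripper_width: 0.149
pose [0.6095 0.0028 0.1182] yaw 116.5 | shift [ 0.6 -0.8  2.2] turn_z -0.0 tilt_fix [ 0.1   0.04 -0.  ]
```

```bash
python3 -m jog '[[[0,0,0],[0,0,0],0],[[0,0,0],[0,0,0],0],[[0,0,-35],[0,0,0],0],[[0,0,-35],[0,0,0],0],[[0,0,0],[0,0,10.3],0],[[0,0,0],[0,0,10.3],0],[[0,0,0],[0,0,10.3],0],[[0,0,0],[0,0,10.3],0],[[33,-11,0],[0,0,0],0],[[33,-11,0],[0,0,0],0],[[33,-12,0],[0,0,0],0],[[0,0,0],[0,0,0],0]]'
python3 -m jog '[[[0,0,0],[0,0,0],0]]'
python3 - <<'E'
from fit import *
im,d,i,T=shoot('wrist','w8')
delta(.601,.1085,.116,75.2)
E
```

```text
t: 23.12
eef_pos: [0.6006, 0.1116, 0.1857]
tool_rot: [-0.001, 0.789, 0.614, 0.0]
contact_force: [-0.1, -1.1, 1.0]
gripper_width: 0.497
t: 23.25
eef_pos: [0.6008, 0.107, 0.1864]
tool_rot: [0.0, 0.791, 0.611, -0.0]
contact_force: [-0.6, 0.1, -0.2]
gripper_width: 0.501
pose [0.6008 0.1064 0.1865] yaw 75.3 | shift [ 2.1 -0.4 70.5] turn_z 0.1 tilt_fix [ 0.02  0.01 -0.  ]
```

View pics/w8.png

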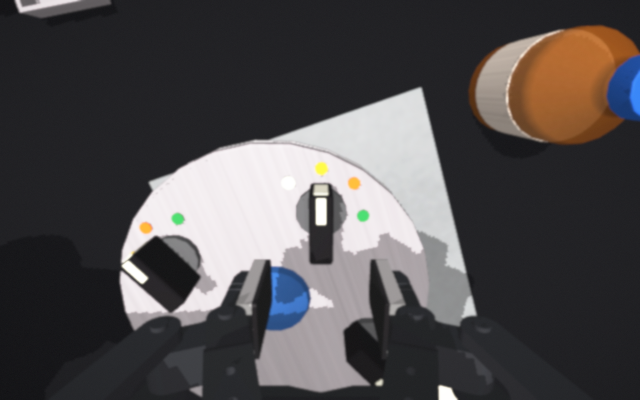

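```bash
python3 -m jog '[[[1.5,0,35],[0,0,0],0],[[0,0,35],[0,0,0],0],[[0,0,0],[0,0,0],0],[[0,0,0],[0,0,0],1],[[0,0,0],[0,0,0],1],[[0,0,0],[0,0,0],1],[[0,0,0],[0,0,9.8],1],[[0,0,0],[0,0,9.8],1],[[0,0,0],[0,0,9.8],1],[[0,0,0],[0,0,9.8],1],[[0,0,0],[0,0,9.6],1],[[0,0,0],[0,0,0],1]]'
python3 - <<'E'
from h import *
delta(.601,.1085,.116,26.5)
E
```

```text
t: 24.8
eef_pos: [0.6013, 0.1085, 0.1182]
tool_rot: [0.0, 0.973, 0.229, 0.0]
contact_force: [-3.3, -0.4, 6.9]
gripper_width: 0.148
pose [0.6013 0.1085 0.1182] yaw 26.5 | shift [-0.3 -0.1  2.2] turn_z -0.0 tilt_fix [ 0.02 -0.03  0.  ]
```

```bash
python3 -m jog '[[[0,0,0],[0,0,0],0],[[0,0,0],[0,0,0],0],[[0,0,-35],[0,0,0],0],[[0,0,-35],[0,0,0],0],[[0,0,0],[0,0,-9.8],0],[[0,0,0],[0,0,-9.8],0],[[0,0,0],[0,0,-9.8],0],[[0,0,0],[0,0,-9.8],0],[[0,0,0],[0,0,-9.5],0],[[-45,-22,0],[0,0,0],0],[[-45,-22,0],[0,0,0],0],[[-44,-22,0],[0,0,0],0]]'
python3 -m jog '[[[0,0,0],[0,0,0],0],[[0,0,0],[0,0,0],0]]'
python3 - <<'E'
from fit import *
im,d,i,T=shoot('wrist','w9')
delta(.503,-.0042,.116,75.2)
E
```

```text
t: 26.3
eef_pos: [0.5025, -0.0052, 0.1866]
tool_rot: [0.0, 0.792, 0.611, 0.0]
contact_force: [1.7, -1.1, 1.1]
gripper_width: 0.501
t: 26.55
eef_pos: [0.5041, -0.0033, 0.1867]
tool_rot: [-0.0, 0.792, 0.611, 0.001]
contact_force: [-0.1, 0.7, -0.1]
gripper_width: 0.505
pose [ 0.5043 -0.0029  0.1866] yaw 75.4 | shift [-1.6 -1.  70.6] turn_z 0.2 tilt_fix [ 0.05 -0.04  0.  ]
```

View pics/w9.png

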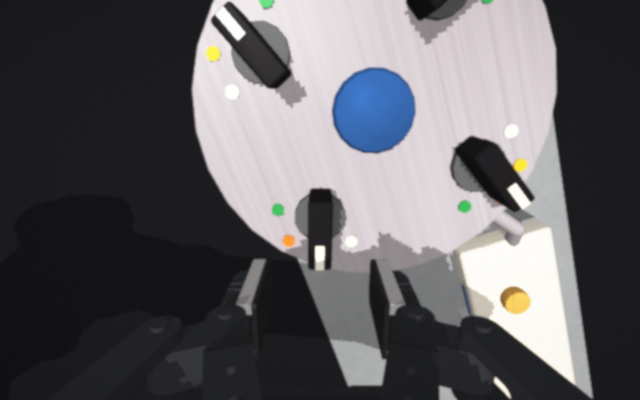

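```bash
python3 -m jog '[[[-1,-0.5,35],[0,0,0],0],[[0,0,35],[0,0,0],0],[[0,0,0],[0,0,0],0],[[0,0,0],[0,0,0],1],[[0,0,0],[0,0,0],1],[[0,0,0],[0,0,0],1],[[0,0,0],[0,0,9.8],1],[[0,0,0],[0,0,9.8],1],[[0,0,0],[0,0,9.8],1],[[0,0,0],[0,0,9.8],1],[[0,0,0],[0,0,9.6],1],[[0,0,0],[0,0,0],1]]'
python3 - <<'E'
from h import *
delta(.503,-.0042,.116,26.5)
E
```

```text
t: 28.1
eef_pos: [0.5036, -0.0047, 0.1176]
tool_rot: [0.0, 0.974, 0.228, 0.001]
contact_force: [-1.3, 1.1, 7.5]
gripper_width: 0.149
pose [ 0.5036 -0.0047  0.1176] yaw 26.4 | shift [-0.3 -0.7  1.6] turn_z -0.1 tilt_fix [ 0.07 -0.09  0.  ]
```

```bash
python3 -m jog '[[[0,0,0],[0,0,0],0],[[0,0,0],[0,0,0],0],[[0,0,-35],[0,0,0],0],[[0,0,-35],[0,0,0],0],[[0,0,0],[0,0,-10.7],0],[[0,0,0],[0,0,-10.7],0],[[0,0,0],[0,0,-10.7],0],[[0,0,0],[0,0,-10.7],0],[[0,0,0],[0,0,-10.7],0],[[0,0,0],[0,0,-10.7],0],[[0,0,0],[0,0,-10.7],0],[[0,0,0],[0,0,-10.7],0]]'
python3 -m jog '[[[0,0,0],[0,0,-4.5],0],[[33,13,0],[0,0,0],0],[[33,14,0],[0,0,0],0],[[32,14,0],[0,0,0],0],[[0,0,0],[0,0,0],0],[[0,0,0],[0,0,0],0]]'
python3 - <<'E'
from fit import *
im,d,i,T=shoot('wrist','w10')
delta(.4957,.1013,.116,116.5)
E
```

```text
t: 29.6
eef_pos: [0.5025, -0.0047, 0.1865]
tool_rot: [0.0, 0.556, 0.831, 0.0]
contact_force: [-0.4, 0.0, -0.3]
gripper_width: 0.501
t: 30.35
eef_pos: [0.4953, 0.1005, 0.1864]
tool_rot: [0.0, 0.526, 0.851, -0.0]
contact_force: [0.2, -0.3, -0.2]
gripper_width: 0.503
pose [0.4954 0.1001 0.1864] yaw 116.5 | shift [ 0.9  0.8 70.4] turn_z -0.0 tilt_fix [ 0.01  0.01 -0.  ]
```

View pics/w10.png

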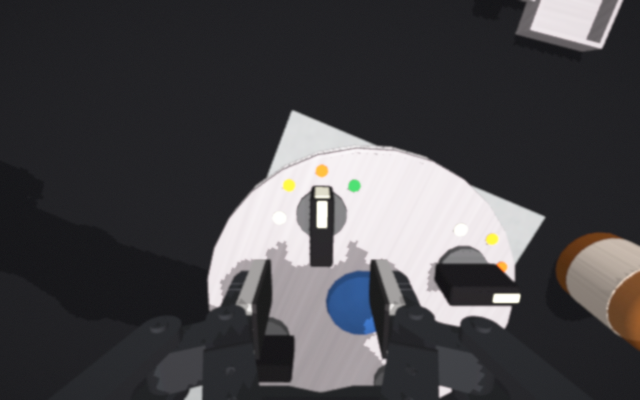

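```bash
python3 -m jog '[[[0.5,0.5,35],[0,0,0],0],[[0,0,35],[0,0,0],0],[[0,0,0],[0,0,0],0],[[0,0,0],[0,0,0],1],[[0,0,0],[0,0,0],1],[[0,0,0],[0,0,0],1],[[0,0,0],[0,0,9.6],1],[[0,0,0],[0,0,9.6],1],[[0,0,0],[0,0,9.6],1],[[0,0,0],[0,0,9.6],1],[[0,0,0],[0,0,9.2],1],[[0,0,0],[0,0,0],1]]'
python3 - <<'E'
from h import *
delta(.4957,.1013,.116,67.8);print(bot.get_obs()['torque'])
E
```

```text
t: 31.9
eef_pos: [0.4959, 0.1011, 0.1179]
tool_rot: [0.0, 0.825, 0.565, 0.0]
contact_force: [-3.0, -1.7, 7.7]
gripper_width: 0.149
pose [0.4959 0.1011 0.1179] yaw 68.8 | shift [ 0.1 -0.3  1.9] turn_z 1.0 tilt_fix [ 0.05 -0.    0.  ]
[-0.56993126  0.78355986 -0.05538528]
```

```bash
python3 -m jog '[[[0,0,0],[0,0,0],0],[[0,0,0],[0,0,0],0],[[0,0,-35],[0,0,0],0],[[0,0,-35],[0,0,0],0],[[0,0,0],[0,0,-9.6],0],[[0,0,0],[0,0,-9.6],0],[[0,0,0],[0,0,-9.6],0],[[0,0,0],[0,0,-9.6],0],[[0,0,0],[0,0,-9.3],0],[[-46,19,0],[0,0,0],0],[[-46,19,0],[0,0,0],0],[[-46,19,0],[0,0,0],0]]'
python3 -m jog '[[[0,0,0],[0,0,0],0],[[0,0,0],[0,0,0],0]]'
python3 - <<'E'
from fit import *
im,d,i,T=shoot('wrist','w11')
delta(.6087,.0032,.116,116.5)
E
```

```text
t: 33.4
eef_pos: [0.6099, 0.0037, 0.1866]
tool_rot: [0.0, 0.524, 0.852, 0.001]
contact_force: [0.8, 0.7, 0.4]
gripper_width: 0.501
t: 33.65
eef_pos: [0.6082, 0.0043, 0.1862]
tool_rot: [-0.0, 0.525, 0.851, 0.0]
contact_force: [-0.1, 0.7, -0.3]
gripper_width: 0.499
pose [0.608  0.0051 0.1861] yaw 116.7 | shift [-2.1 -0.2 70.1] turn_z 0.2 tilt_fix [-0.02 -0.06  0.  ]
```

View pics/w11.png

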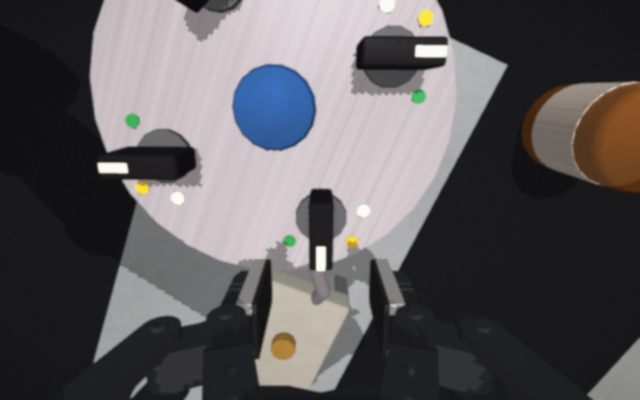

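```bash
python3 -m jog '[[[-1,0,35],[0,0,0],0],[[0,0,35],[0,0,0],0],[[0,0,0],[0,0,0],0],[[0,0,0],[0,0,0],1],[[0,0,0],[0,0,0],1],[[0,0,0],[0,0,0],1],[[0,0,0],[0,0,9.6],1],[[0,0,0],[0,0,9.6],1],[[0,0,0],[0,0,9.6],1],[[0,0,0],[0,0,9.6],1],[[0,0,0],[0,0,9.2],1],[[0,0,0],[0,0,0],1]]'
python3 - <<'E'
from h import *
delta(.6087,.0032,.116,67.8)
E
```

```text
t: 35.2
eef_pos: [0.6096, 0.0033, 0.1182]
tool_rot: [0.0, 0.824, 0.566, 0.001]
contact_force: [-2.7, 0.0, 6.9]
gripper_width: 0.145
pose [0.6096 0.0033 0.1182] yaw 69.0 | shift [-0.4 -0.8  2.2] turn_z 1.2 tilt_fix [ 0.08 -0.04  0.  ]
```

```bash
python3 -m jog '[[[0,0,0],[0,0,0],0],[[0,0,0],[0,0,0],0],[[0,0,-35],[0,0,0],0],[[0,0,-35],[0,0,0],0],[[0,0,0],[0,0,10.6],0],[[0,0,0],[0,0,10.6],0],[[0,0,0],[0,0,10.6],0],[[0,0,0],[0,0,10.6],0],[[13,-33,0],[0,0,0],0],[[13,-33,0],[0,0,0],0],[[13,-32,0],[0,0,0],0],[[0,0,0],[0,0,0],0]]'
python3 -m jog '[[[0,0,0],[0,0,0],0]]'
python3 - <<'E'
from fit import *
im,d,i,T=shoot('wrist','w12')
delta(.601,.1085,.116,26.5)
E
```

```text
t: 36.7
eef_pos: [0.5999, 0.1122, 0.1858]
tool_rot: [-0.001, 0.972, 0.234, -0.0]
contact_force: [-0.1, -0.8, -0.5]
gripper_width: 0.502
t: 36.83
eef_pos: [0.5998, 0.1079, 0.1865]
tool_rot: [0.0, 0.973, 0.231, 0.0]
contact_force: [-0.0, -0.3, 0.2]
gripper_width: 0.499
pose [0.5998 0.1074 0.1865] yaw 26.6 | shift [ 1.6 -0.5 70.5] turn_z 0.1 tilt_fix [ 0.02 -0.01  0.  ]
```

View pics/w12.png

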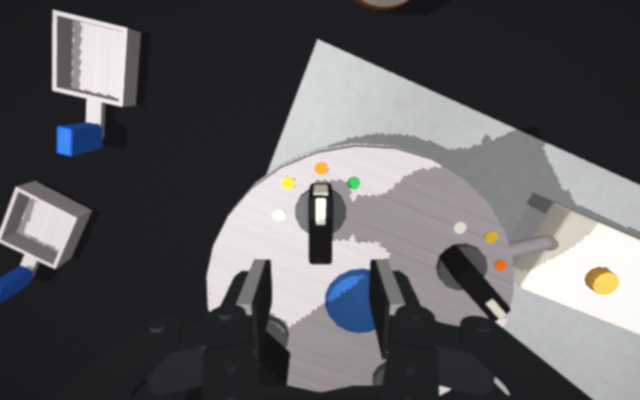

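```bash
python3 -m jog '[[[1,0,35],[0,0,0],0],[[0,0,35],[0,0,0],0],[[0,0,0],[0,0,0],0],[[0,0,0],[0,0,0],1],[[0,0,0],[0,0,0],1],[[0,0,0],[0,0,0],1],[[0,0,0],[0,0,9.6],1],[[0,0,0],[0,0,9.6],1],[[0,0,0],[0,0,9.6],1],[[0,0,0],[0,0,9.6],1],[[0,0,0],[0,0,9.2],1],[[0,0,0],[0,0,0],1]]'
python3 - <<'E'
from h import *
delta(.601,.1085,.116,-22.2);print(bot.get_obs()['q'][6])
E
```

```text
t: 38.38
eef_pos: [0.6014, 0.1088, 0.1182]
tool_rot: [-0.0, 0.983, -0.182, 0.001]
contact_force: [-2.4, 0.7, 6.3]
gripper_width: 0.153
pose [0.6014 0.1088 0.1182] yaw -21.0 | shift [-0.3  0.4  2.2] turn_z 1.2 tilt_fix [-0.04 -0.11  0.  ]
-1.2900772640656772
```

```bash
python3 -m jog '[[[0,0,0],[0,0,0],0],[[0,0,0],[0,0,0],0],[[0,0,-35],[0,0,0],0],[[0,0,-35],[0,0,0],0],[[0,0,0],[0,0,-9.5],0],[[0,0,0],[0,0,-9.5],0],[[0,0,0],[0,0,-9.5],0],[[0,0,0],[0,0,-9.5],0],[[0,0,0],[0,0,-9.5],0],[[-46,19,0],[0,0,0],0],[[-46,19,0],[0,0,0],0],[[-46,19,0],[0,0,0],0]]'
python3 -m jog '[[[0,0,0],[0,0,0],0],[[0,0,0],[0,0,0],0]]'
python3 - <<'E'
from fit import *
im,d,i,T=shoot('wrist','w13')
delta(.503,-.0045,.116,26.5)
E
```

```text
t: 39.88
eef_pos: [0.5017, -0.0052, 0.1864]
tool_rot: [0.0, 0.973, 0.23, 0.0]
contact_force: [-0.2, -0.4, 0.1]
gripper_width: 0.501
t: 40.12
eef_pos: [0.5033, -0.0033, 0.1865]
tool_rot: [-0.0, 0.973, 0.23, 0.0]
contact_force: [0.6, 0.8, -0.3]
gripper_width: 0.499
pose [ 0.5037 -0.003   0.1864] yaw 26.7 | shift [-1.3  1.  70.4] turn_z 0.2 tilt_fix [ 0.   -0.04  0.  ]
```

View pics/w13.png

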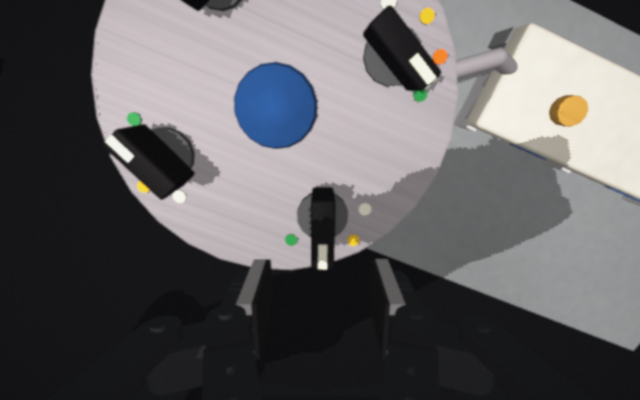

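```bash
python3 -m jog '[[[-0.5,0.5,35],[0,0,0],0],[[0,0,35],[0,0,0],0],[[0,0,0],[0,0,0],0],[[0,0,0],[0,0,0],1],[[0,0,0],[0,0,0],1],[[0,0,0],[0,0,0],1],[[0,0,0],[0,0,9.6],1],[[0,0,0],[0,0,9.6],1],[[0,0,0],[0,0,9.6],1],[[0,0,0],[0,0,9.6],1],[[0,0,0],[0,0,9.2],1],[[0,0,0],[0,0,0],1]]'
python3 - <<'E'
from h import *
delta(.503,-.0045,.116,-22.2);print(bot.get_obs()['q'][6])
E
python3 -m jog '[[[0,0,0],[0,0,0],0],[[0,0,0],[0,0,0],0],[[0,0,0],[0,0,0],0],[[0,0,-50],[0,0,0],0],[[0,0,-50],[0,0,0],0],[[0,0,-50],[0,0,0],0]]'
python3 - <<'E'
from h import *
delta(.50,.20,.27,0)
shoot('top','top2')
for r in bot.landmark_of('top','dish_1'): print(r)
E
python3 -c "
import cv2
a=cv2.imread('pics/top2.png')[120:270,160:440];cv2.imwrite('pics/top2c.png',cv2.resize(a,None,fx=2.8,fy=2.8,interpolation=2))"
```

```text
t: 41.68
eef_pos: [0.5038, -0.0048, 0.1176]
tool_rot: [0.0, 0.983, -0.183, 0.001]
contact_force: [-0.8, 0.1, 6.9]
gripper_width: 0.152
pose [ 0.5038 -0.0048  0.1176] yaw -21.1 | shift [-0.8 -0.   1.6] turn_z 1.1 tilt_fix [-0.   -0.16  0.  ]
-1.069707385400193
t: 42.42
eef_pos: [0.5025, -0.0049, 0.2676]
tool_rot: [0.001, 0.983, -0.183, 0.0]
contact_force: [-0.1, 1.6, 0.5]
gripper_width: 0.501
pose [ 0.5025 -0.0049  0.2676] yaw -21.0 | shift [ -75.9 -190.4   -2.7] turn_z -21.0 tilt_fix [ 0.06 -0.01  0.  ]
{'xy': [0.3575, 0.476], 'score': 0.86}
{'xy': [0.3597, 0.587], 'score': 0.82}
{'xy': [0.3067, 0.469], 'score': 0.69}
{'xy': [0.3636, 0.3798], 'score': 0.65}
```

View pics/top2c.png

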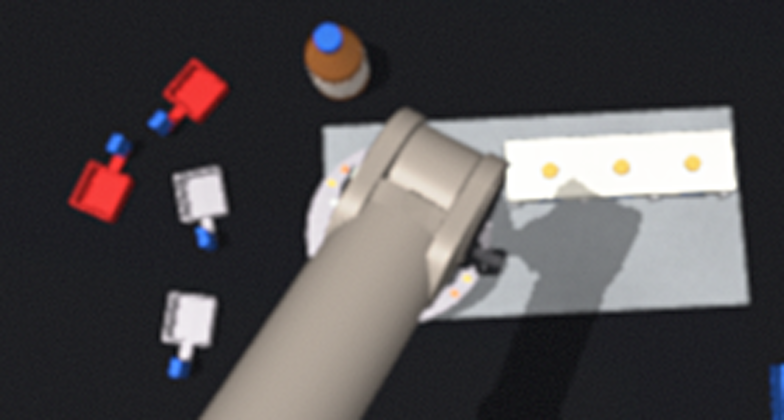

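```bash
python3 -m jog '[[[-20,-52,0],[0,0,0],-1],[[-20,-52,0],[0,0,0],-1],[[-20,-52,0],[0,0,0],-1],[[-20,-52,0],[0,0,0],-1],[[-20,-52,0],[0,0,0],-1],[[-20,-52,0],[0,0,0],-1],[[0,0,0],[0,0,-10.5],-1],[[0,0,0],[0,0,-10.5],-1],[[0,0,0],[0,0,0],-1],[[0,0,0],[0,0,0],-1]]'
cat > dish.py <<'E'
from h import *
def dishes(im,i,T,show=True):
    """blue grips (top face z=.05) and steel pans (rim z=.022) -> world"""
    hsv=cv2.cvtColor(im,cv2.COLOR_RGB2HSV); out=[]
    m=cv2.inRange(hsv,(100,130,60),(125,255,255))
    n,l,s,c=cv2.connectedComponentsWithStats(m)
    for k in range(1,n):
        if s[k,4]>60: out.append(('blue',c[k],s[k,4],atz(i,T,*c[k],.045)))
    m=cv2.inRange(hsv,(0,0,75),(179,70,255)); m=cv2.morphologyEx(m,cv2.MORPH_OPEN,np.ones((9,9)))
    n,l,s,c=cv2.connectedComponentsWithStats(m)
    for k in range(1,n):
        if s[k,4]>400:
            r=cv2.minAreaRect(np.argwhere(l==k)[:,::-1].astype(np.float32))
            out.append(('pan',c[k],s[k,4],atz(i,T,*r[0],.012)))
    return out
E
python3 - <<'E'
from dish import *
im,d,i,T=shoot('wrist','w14')
for a in dishes(im,i,T): print(a[0],a[1].round(0),a[2],a[3].round(4))
for r in bot.landmark_of('wrist','dish_1'): print('lm',r['score'],np.round([r['xy'][0]*640,r['xy'][1]*400]),atz(i,T,r['xy'][0]*640,r['xy'][1]*400,0).round(4))
for r in bot.cut_out('wrist','dish_1'): 
    p=r['pixels']; print('co',r['score'],p.sum(),np.argwhere(p).mean(0)[::-1].round(0))
E
```

```text
t: 43.78
eef_pos: [0.5023, 0.3295, 0.2659]
tool_rot: [-0.0, 1.0, -0.002, -0.0]
contact_force: [-0.1, -0.1, -0.3]
gripper_width: 0.999
blue [217.   3.] 139 [0.6541 0.423  0.045 ]
blue [632. 128.] 710 [0.5427 0.0221 0.045 ]
blue [347. 125.] 369 [0.5468 0.3042 0.045 ]
blue [324. 270.] 411 [0.3871 0.3272 0.045 ]
pan [556. 116.] 30873 [0.545  0.0754 0.012 ]
pan [332.  63.] 4260 [0.5997 0.3164 0.012 ]
pan [328. 214.] 3104 [0.4366 0.3221 0.012 ]
pan [179. 304.] 998 [0.3242 0.5097 0.012 ]
pan [461. 304.] 994 [0.3238 0.1532 0.012 ]
lm 0.83 [329.  62.] [0.6079 0.3217 0.    ]
lm 0.74 [331. 207.] [0.4465 0.3182 0.    ]
lm 0.7 [207.  61.] [0.6092 0.45   0.    ]
co 0.93 4232 [334.  67.]
co 0.87 4335 [205.  55.]
co 0.7 3166 [328. 219.]
```

View pics/w14.png

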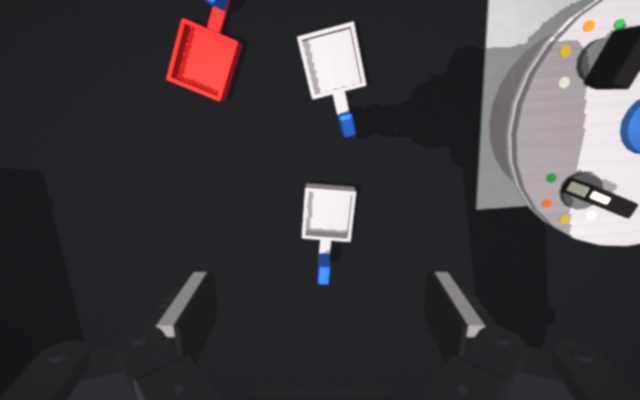

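Run:
```python
from dish import *
im,d,i,T=shoot('top','top3')
for u,v,z in [(223.9,251,.05),(227.9,234.3,.011),(233.5,205,.05),(231.4,189.3,.011)]: print(atz(i,T,u,v,z).round(4))
a=im[120:270,160:440,::-1];cv2.imwrite('pics/top3c.png',cv2.resize(a,None,fx=2.8,fy=2.8,interpolation=2))
```

```text
[0.3829 0.3194 0.05  ]
[0.4437 0.3198 0.011 ]
[0.5444 0.2968 0.05  ]
[0.6083 0.3182 0.011 ]
```

View pics/top3c.png

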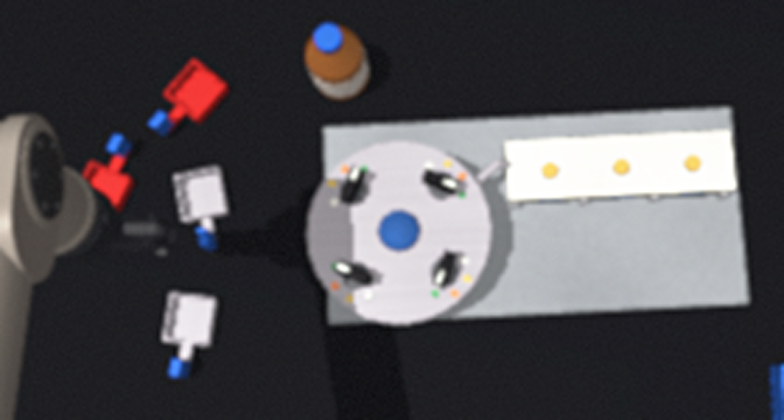

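Run:
```python
from h import *
delta(.548,.304,.15,14)
```

```text
pose [0.5024 0.3296 0.2661] yaw -0.1 | shift [ 45.6  25.5 116.1] turn_z -14.1 tilt_fix [ 0.02  0.   -0.  ]
```

```bash
python3 -m jog '[[[15,9,39],[0,0,0],-0.2],[[15,8,39],[0,0,0],-0.2],[[15,8,38],[0,0,0],-0.2],[[0,0,0],[0,0,-7],-0.2],[[0,0,0],[0,0,-7],-0.2],[[0,0,0],[0,0,0],-0.2],[[0,0,0],[0,0,0],-0.2]]'
python3 - <<'E'
from dish import *
im,d,i,T=shoot('wrist','w15')
hsv=cv2.cvtColor(im,cv2.COLOR_RGB2HSV)
for a in dishes(im,i,T): print(a[0],a[1].round(0),a[2],a[3].round(4))
C=cloud(i,T,d)
m=(cv2.inRange(hsv,(100,130,60),(125,255,255))>0)&(np.abs(C[...,2]-.05)<.006)
p=C[m];p=p[np.linalg.norm(p[:,:2]-[.548,.304],axis=1)<.04]; r=cv2.minAreaRect(p[:,:2].astype(np.float32)*1000);print('grip top',len(p),r)
m=(cv2.inRange(hsv,(0,0,75),(179,70,255))>0)&(np.abs(C[...,2]-.022)<.006)
p=C[m];p=p[np.linalg.norm(p[:,:2]-[.604,.319],axis=1)<.06]; r=cv2.minAreaRect(p[:,:2].astype(np.float32)*1000);print('rim',len(p),r)
delta(.548,.304,.15,14)
E
```

```text
t: 44.85
eef_pos: [0.5475, 0.3048, 0.1503]
tool_rot: [-0.0, 0.993, 0.12, 0.0]
contact_force: [-0.3, 1.4, 0.2]
gripper_width: 0.595
blue [323. 201.] 754 [0.5491 0.3044 0.045 ]
blue [254. 363.] 634 [0.3974 0.3258 0.045 ]
pan [572. 213.] 42348 [0.5869 0.0985 0.012 ]
pan [323. 115.] 7448 [0.5992 0.3164 0.012 ]
pan [283. 297.] 3923 [0.4418 0.3121 0.012 ]
pan [238. 287.] 797 [0.4448 0.3562 0.012 ]
pan [403. 286.] 757 [0.4813 0.2148 0.012 ]
pan [609. 387.] 525 [ 0.4215 -0.0163  0.012 ]
grip top 503 ((547.387939453125, 303.9670715332031), (21.70659828186035, 11.522497177124023), 13.79414176940918)
rim 1465 ((596.9921264648438, 315.919921875), (80.85862731933594, 56.160858154296875), 13.786835670471191)
pose [0.5474 0.3048 0.1503] yaw 13.9 | shift [0.4 0.9 0.3] turn_z -0.1 tilt_fix [ 0.01 -0.    0.  ]
```

View pics/w15.png

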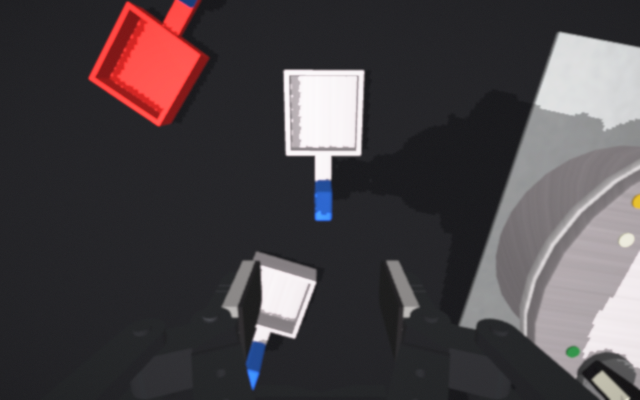

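```bash
python3 -m jog '[[[0,0,45],[0,0,0],-0.2],[[0,0,45],[0,0,0],-0.2],[[0,0,42],[0,0,0],-0.2],[[0,0,0],[0,0,0],-0.2],[[0,0,0],[0,0,0],1],[[0,0,0],[0,0,0],1],[[0,0,0],[0,0,0],1],[[0,0,0],[0,0,0],1]]' 80
python3 - <<'E'
from h import *
delta(.548,.304,.20,3.9)
E
```

```text
t: 45.9
eef_pos: [0.5488, 0.3051, 0.0204]
tool_rot: [-0.001, 0.993, 0.122, 0.001]
contact_force: [-1.1, -0.8, 6.3]
gripper_width: 0.122
pose [0.5488 0.3051 0.0204] yaw 14.0 | shift [  -0.5    0.7 -179.6] turn_z 10.1 tilt_fix [-0.06 -0.18  0.  ]
```

```bash
python3 -m jog '[[[0,0,-20],[0,0,0],1],[[0,0,-40],[0,0,0],1],[[0,0,-50],[0,0,0],1],[[0,0,-50],[0,0,0],1],[[0,0,-40],[0,0,0],1],[[0,0,0],[0,0,5],1],[[0,0,0],[0,0,5],1],[[0,0,0],[0,0,0],1]]'
python3 - <<'E'
from h import *
shoot('wrist','w16')
delta(.5089,-.3214,.22,3.9)
E
```

```text
t: 46.9
eef_pos: [0.5471, 0.3046, 0.2192]
tool_rot: [-0.0, 0.999, 0.035, 0.0]
contact_force: [-0.7, 0.5, -1.9]
gripper_width: 0.126
pose [0.5472 0.3046 0.219 ] yaw 4.1 | shift [-82.6 621.7  -1.1] turn_z 0.2 tilt_fix [-0.01 -0.01  0.  ]
```

View pics/w16.png

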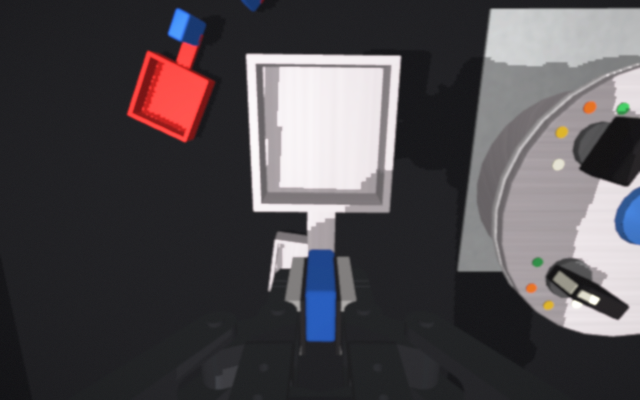

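Dish lifted level and square in the jaws. Carry across over the lid.

```bash
python3 -m jog '[[[-5,30,0],[0,0,0],1],[[-7,50,0],[0,0,0],1],[[-7,55,0],[0,0,0],1],[[-7,57,0],[0,0,0],1],[[-7,57,0],[0,0,0],1],[[-7,57,0],[0,0,0],1],[[-7,57,0],[0,0,0],1],[[-7,57,0],[0,0,0],1],[[-7,57,0],[0,0,0],1],[[-7,55,0],[0,0,0],1],[[-7,50,0],[0,0,0],1],[[-7,40,0],[0,0,0],1]]'
python3 -m jog '[[[0,0,0],[0,0,0],1],[[0,0,0],[0,0,0],1]]'
python3 - <<'E'
from h import *
shoot('wrist','w17')
delta(.5089,-.3214,.025,3.9)
E
```

```text
t: 48.45
eef_pos: [0.5079, -0.324, 0.2189]
tool_rot: [0.0, 0.999, 0.035, 0.0]
contact_force: [0.5, 0.2, -1.9]
gripper_width: 0.127
t: 48.7
eef_pos: [0.5087, -0.3212, 0.2183]
tool_rot: [-0.0, 0.999, 0.035, -0.0]
contact_force: [-0.0, 0.1, -1.8]
gripper_width: 0.129
pose [ 0.5091 -0.3204  0.2182] yaw 4.1 | shift [ -0.3   1.2 193.2] turn_z 0.2 tilt_fix [-0.06  0.    0.  ]
```

View pics/w17.png

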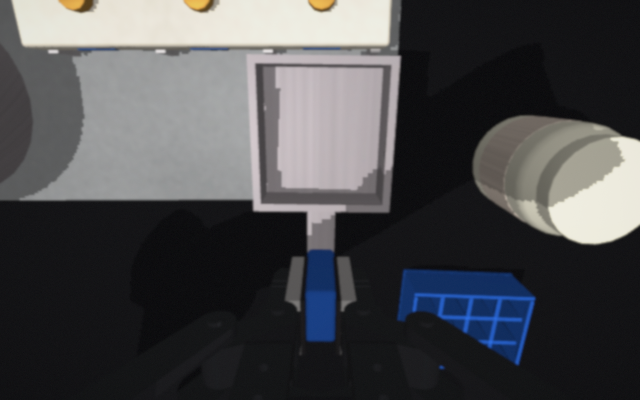

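```bash
python3 -m jog '[[[0,0,50],[0,0,0],1],[[0,0,55],[0,0,0],1],[[0,0,55],[0,0,0],1],[[0,0,36],[0,0,0],1],[[0,0,0],[0,0,0],1],[[0,0,0],[0,0,0],1]]'
python3 - <<'E'
from h import *
shoot('wrist','w18'); shoot('side','s18')
delta(.5887,-.3158,.0205,3.9)
E
```

```text
t: 49.5
eef_pos: [0.5099, -0.3207, 0.023]
tool_rot: [0.0, 0.999, 0.036, 0.0]
contact_force: [-0.2, -0.5, -1.4]
gripper_width: 0.121
pose [ 0.5101 -0.3211  0.0235] yaw 4.1 | shift [78.8  0.3  3.1] turn_z 0.2 tilt_fix [ 0.04 -0.11  0.  ]
```

View pics/w18.png

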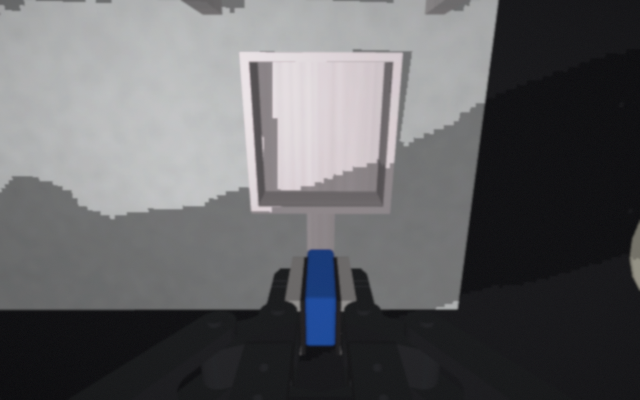

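```bash
python3 -m jog '[[[15,0,1],[0,0,0],1],[[20,0,0],[0,0,0],1],[[20,0,0],[0,0,0],1],[[15,0,0],[0,0,0],1],[[5,0,0],[0,0,0],1],[[0,0,0],[0,0,0],1],[[0,0,0],[0,0,0],1]]'
python3 - <<'E'
from h import *
shoot('wrist','w19')
delta(.5887,-.3158,.0205,3.9)
E
```

```text
t: 50.48
eef_pos: [0.5827, -0.3166, 0.0213]
tool_rot: [-0.0, 0.999, 0.034, -0.0]
contact_force: [0.2, -1.3, -1.7]
gripper_width: 0.123
pose [ 0.5828 -0.3166  0.0213] yaw 3.9 | shift [ 6.  -0.4  0.8] turn_z 0.0 tilt_fix [-0.01  0.03  0.  ]
```

View pics/w19.png

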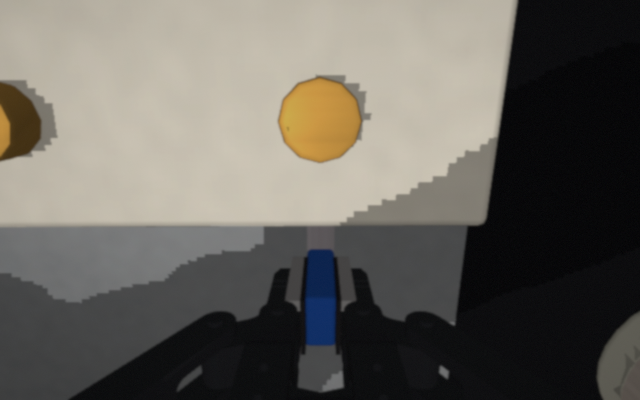

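```bash
python3 -m jog '[[[3,0,0.5],[0,0,0],1],[[3,0,0],[0,0,0],1],[[0,0,0],[0,0,0],1],[[0,0,0],[0,0,0],1]]'; python3 -m jog '[[[1.5,0,0],[0,0,0],1],[[0,0,0],[0,0,0],1]]';python3 -m jog '[[[1.5,0,0],[0,0,0],1],[[0,0,0],[0,0,0],1]]'
```

```text
t: 51.02
eef_pos: [0.5896, -0.3159, 0.0208]
tool_rot: [-0.0, 0.999, 0.035, -0.0]
contact_force: [0.3, -0.4, -2.2]
gripper_width: 0.127
t: 51.28
eef_pos: [0.5911, -0.3158, 0.0208]
tool_rot: [0.0, 0.999, 0.035, -0.0]
contact_force: [-0.6, 0.1, -2.2]
gripper_width: 0.124
t: 51.52
eef_pos: [0.5913, -0.316, 0.0207]
tool_rot: [-0.0, 0.999, 0.034, -0.001]
contact_force: [-5.2, -0.6, 0.8]
gripper_width: 0.124
```

```bash
python3 -m jog '[[[-0.5,0,0.5],[0,0,0],1],[[0,0,0],[0,0,0],0.2],[[0,0,0],[0,0,0],0.2],[[0,0,0],[0,0,0],0.2],[[0,0,-50],[0,0,0],0],[[0,0,-60],[0,0,0],0],[[0,0,-60],[0,0,0],0],[[0,0,-30],[0,0,0],0],[[-50,0,0],[0,0,0],0],[[-50,0,0],[0,0,0],0],[[0,0,0],[0,0,0],0]]'
python3 - <<'E'
from h import *
shoot('wrist','w20')
delta(.45,.33,.22,3.9)
E
```

```text
t: 52.9
eef_pos: [0.4883, -0.3237, 0.2207]
tool_rot: [-0.001, 0.999, 0.032, 0.0]
contact_force: [0.9, -0.6, 1.1]
gripper_width: 0.5
pose [ 0.4912 -0.3229  0.2208] yaw 3.8 | shift [   2.6 -654.2    1.4] turn_z -0.1 tilt_fix [-0.06 -0.08  0.  ]
```

View pics/w20.png

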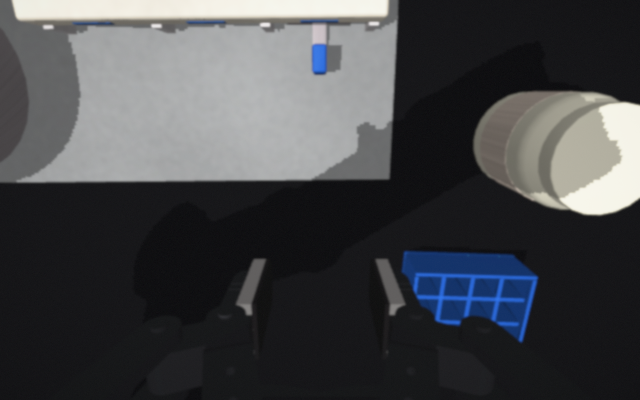

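```bash
python3 -m jog '[[[-3,-54,0],[0,0,0],0],[[-3,-55,0],[0,0,0],0],[[-3,-55,0],[0,0,0],0],[[-3,-55,0],[0,0,0],0],[[-3,-55,0],[0,0,0],0],[[-3,-55,0],[0,0,0],0],[[-3,-55,0],[0,0,0],0],[[-3,-55,0],[0,0,0],0],[[-3,-54,0],[0,0,0],0],[[0,-54,0],[0,0,0],0],[[0,-54,0],[0,0,0],0],[[0,-54,0],[0,0,0],0]]'
python3 -m jog '[[[0,0,0],[0,0,0],-0.2],[[0,0,0],[0,0,0],-0.2]]'
cat >> dish.py <<'E'
def grips(im,d,i,T,c):
    hsv=cv2.cvtColor(im,cv2.COLOR_RGB2HSV); C=cloud(i,T,d)
    m=(cv2.inRange(hsv,(100,130,60),(125,255,255))>0)&(np.abs(C[...,2]-.05)<.007)
    p=C[m];p=p[np.linalg.norm(p[:,:2]-c,axis=1)<.05]
    print('grip top',len(p), cv2.minAreaRect(p[:,:2].astype(np.float32)*1000) if len(p)>5 else None)
    m=(cv2.inRange(hsv,(0,0,75),(179,70,255))>0)&(np.abs(C[...,2]-.022)<.007)
    p=C[m];p=p[np.linalg.norm(p[:,:2]-c-[.055,0],axis=1)<.06]
    print('rim',len(p), cv2.minAreaRect(p[:,:2].astype(np.float32)*1000) if len(p)>5 else None)
E
python3 - <<'E'
from dish import *
im,d,i,T=shoot('wrist','w21')
for a in dishes(im,i,T): 
  if a[0]=='blue': print(a[0],a[1].round(0),a[2],a[3].round(4))
grips(im,d,i,T,[.387,.325])
delta(.40,.325,.15,0)
E
```

```text
t: 54.45
eef_pos: [0.4199, 0.3325, 0.2205]
tool_rot: [-0.0, 0.999, 0.036, 0.001]
contact_force: [1.3, -0.6, 0.2]
gripper_width: 0.5
t: 54.7
eef_pos: [0.4202, 0.3292, 0.2203]
tool_rot: [0.0, 0.999, 0.035, 0.0]
contact_force: [0.6, -0.0, -0.3]
gripper_width: 0.599
blue [321. 216.] 511 [0.3853 0.3275 0.045 ]
grip top 304 ((383.0362548828125, 326.9700927734375), (11.964554786682129, 21.65242576599121), 85.42964172363281)
rim 899 ((444.1518249511719, 321.8702087402344), (56.050655364990234, 60.30253601074219), 85.26103210449219)
pose [0.4203 0.3284 0.2204] yaw 3.9 | shift [-20.5   1.9  70.4] turn_z 3.9 tilt_fix [ 0.02 -0.02  0.  ]
```

View pics/w21.png

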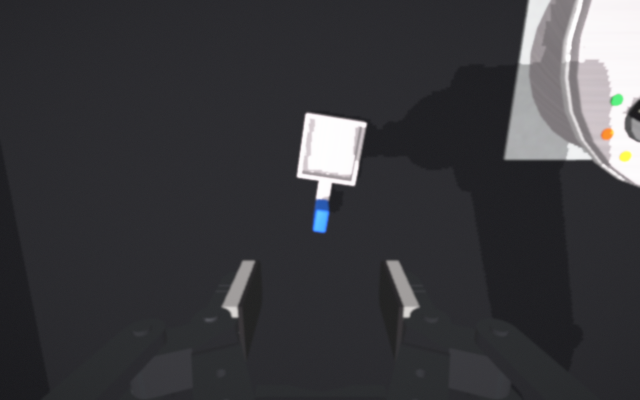

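```bash
python3 -m jog '[[[0,0,0],[0,0,8.6],-0.2],[[-18,-1,35],[0,0,0],-0.2],[[-19,-1,35],[0,0,0],-0.2],[[0,0,0],[0,0,0],-0.2],[[0,0,0],[0,0,0],-0.2]]'
python3 - <<'E'
from dish import *
im,d,i,T=shoot('wrist','w22')
grips(im,d,i,T,[.383,.327])
delta(.383,.327,.018,-4.7)
E
```

```text
t: 55.38
eef_pos: [0.3848, 0.3336, 0.1517]
tool_rot: [-0.001, 0.999, -0.041, 0.001]
contact_force: [0.2, -0.3, -0.1]
gripper_width: 0.6
grip top 175 ((382.79547119140625, 327.10888671875), (11.597851753234863, 21.768173217773438), 85.54052734375)
rim 1500 ((433.36126708984375, 322.7890319824219), (56.08749771118164, 81.11099243164062), 85.25043487548828)
pose [0.3851 0.3339 0.1519] yaw -4.7 | shift [ -1.8   7.3 133.9] turn_z 0.0 tilt_fix [-0.11 -0.12  0.  ]
```

```bash
python3 -m jog '[[[-2,6.5,20],[0,0,0],-0.2],[[0,0,0],[0,0,0],-0.2]]'
python3 - <<'E'
from dish import *
delta(.383,.327,.018,-4.7); shoot('wrist','w23')
E
```

```text
t: 55.68
eef_pos: [0.3813, 0.327, 0.1308]
tool_rot: [-0.0, 0.999, -0.041, -0.0]
contact_force: [0.4, -0.2, 0.7]
gripper_width: 0.598
pose [0.3813 0.327  0.1308] yaw -4.7 | shift [ 1.700e+00 -1.000e-01  1.128e+02] turn_z -0.0 tilt_fix [-0.01  0.    0.  ]
```

View pics/w23.png

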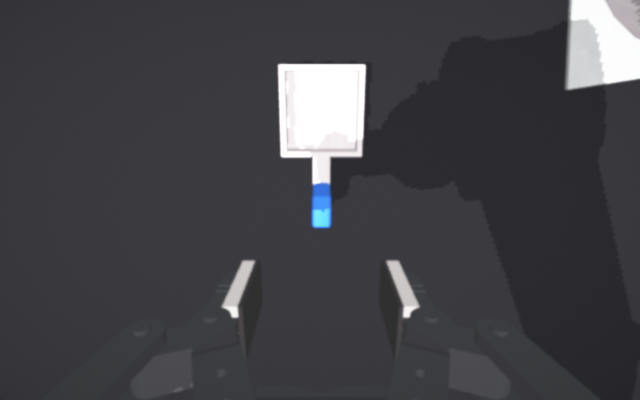

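```bash
python3 -m jog '[[[1.5,0,40],[0,0,0],-0.2],[[0,0,40],[0,0,0],-0.2],[[0,0,32],[0,0,0],-0.2],[[0,0,0],[0,0,0],-0.2],[[0,0,0],[0,0,0],1],[[0,0,0],[0,0,0],1],[[0,0,0],[0,0,0],1],[[0,0,0],[0,0,0],1]]' 80
python3 -m jog '[[[0,0,-20],[0,0,0],1],[[0,0,-40],[0,0,0],1],[[0,0,-50],[0,0,0],1],[[0,0,-50],[0,0,0],1],[[0,0,-40],[0,0,0],1],[[0,0,0],[0,0,-8.6],1],[[0,0,0],[0,0,0],1],[[0,0,0],[0,0,0],1]]'
python3 - <<'E'
from h import *
shoot('wrist','w24')
c,s=np.cos(.0695),np.sin(.0695); L=np.array([.552,.0525])
for u in [(-69,-280),(13,-280)]: print(u,(L+np.array([u[0]*c-u[1]*s,u[0]*s+u[1]*c])/1000).round(4))
p=L+np.array([-69*c+280*s,-69*s-280*c])/1000
delta(*p,.22,3.98)
E
```

```text
t: 56.72
eef_pos: [0.3831, 0.3281, 0.0198]
tool_rot: [-0.001, 0.999, -0.04, 0.001]
contact_force: [-2.0, -0.3, 8.1]
gripper_width: 0.13
t: 57.72
eef_pos: [0.3816, 0.3272, 0.218]
tool_rot: [0.0, 0.999, 0.033, -0.001]
contact_force: [0.1, -1.0, -1.6]
gripper_width: 0.125
(-69, -280) [ 0.5026 -0.2316]
(13, -280) [ 0.5844 -0.2259]
pose [0.3818 0.3271 0.2179] yaw 3.9 | shift [ 83.1 565.6  -1.9] turn_z -0.1 tilt_fix [ 0.03  0.05 -0.  ]
```

View pics/w24.png

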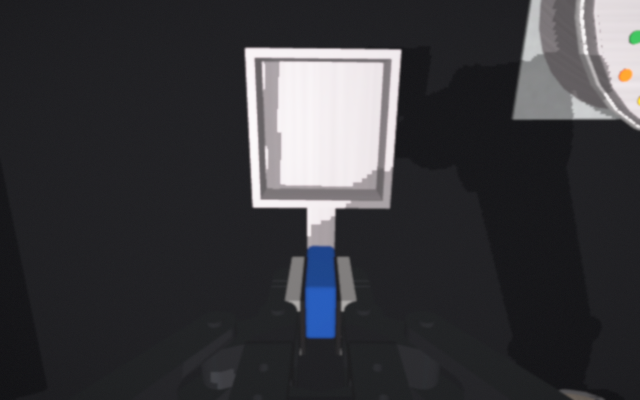

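```bash
python3 -m jog '[[[25,30,0],[0,0,0],1],[[30,45,0],[0,0,0],1],[[28,50,0],[0,0,0],1],[[0,50,0],[0,0,0],1],[[0,50,0],[0,0,0],1],[[0,50,0],[0,0,0],1],[[0,50,0],[0,0,0],1],[[0,50,0],[0,0,0],1],[[0,50,0],[0,0,0],1],[[0,50,0],[0,0,0],1],[[0,50,0],[0,0,0],1],[[0,40,0],[0,0,0],1]]'
python3 -m jog '[[[0,0,0],[0,0,0],1],[[0,0,0],[0,0,0],1]]'
python3 - <<'E'
from h import *
shoot('wrist','w25')
delta(.5026,-.2316,.022,3.98)
E
```

```text
t: 59.28
eef_pos: [0.5036, -0.2327, 0.2177]
tool_rot: [0.0, 0.999, 0.033, -0.001]
contact_force: [0.0, 0.4, -0.3]
gripper_width: 0.127
t: 59.52
eef_pos: [0.5038, -0.2299, 0.2176]
tool_rot: [-0.0, 0.999, 0.034, -0.001]
contact_force: [-0.2, 0.3, -3.1]
gripper_width: 0.126
pose [ 0.5041 -0.2292  0.2176] yaw 4.0 | shift [ -1.4   2.4 195.6] turn_z 0.0 tilt_fix [-0.05  0.08  0.  ]
```

View pics/w25.png

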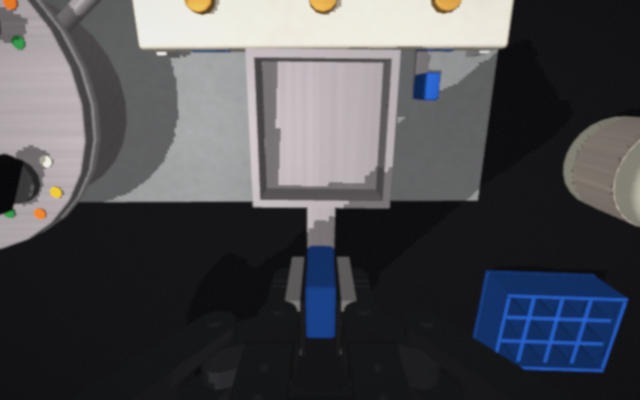

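```bash
python3 -m jog '[[[-2,2,50],[0,0,0],1],[[0,0,55],[0,0,0],1],[[0,0,55],[0,0,0],1],[[0,0,35],[0,0,0],1],[[0,0,0],[0,0,0],1],[[0,0,0],[0,0,0],1]]'
python3 - <<'E'
from h import *
shoot('wrist','w26')
delta(.5844,-.2259,.0200,3.98)
E
```

```text
t: 60.32
eef_pos: [0.5032, -0.2319, 0.0241]
tool_rot: [0.0, 0.999, 0.035, 0.0]
contact_force: [-0.0, 0.0, -1.4]
gripper_width: 0.13
pose [ 0.5034 -0.2321  0.0244] yaw 4.1 | shift [81.2 -0.5  4.6] turn_z 0.1 tilt_fix [ 0.02 -0.09  0.  ]
```

View pics/w26.png

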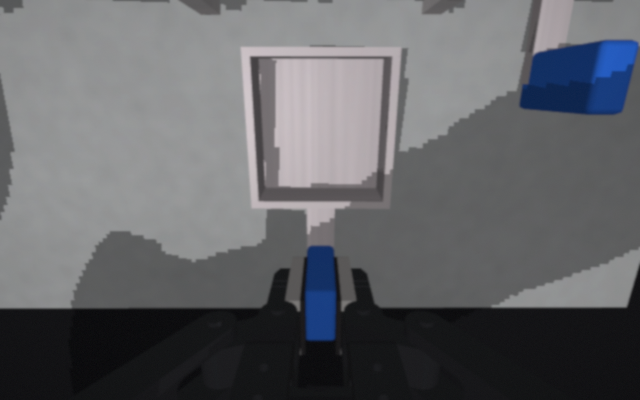

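```bash
python3 -m jog '[[[15,0,1],[0,0,0],1],[[20,0,1],[0,0,0],1],[[20,0,1],[0,0,0],1],[[15,0,0],[0,0,0],1],[[8,0,0.5],[0,0,0],1],[[2,0,0],[0,0,0],1],[[0,0,0],[0,0,0],1]]'; python3 -m jog '[[[1.5,0,0],[0,0,0],1],[[0,0,0],[0,0,0],1]]';python3 -m jog '[[[1.5,0,0],[0,0,0],1],[[0,0,0],[0,0,0],1]]'
```

```text
t: 61.25
eef_pos: [0.5816, -0.2272, 0.0198]
tool_rot: [-0.0, 0.999, 0.034, -0.0]
contact_force: [0.5, -0.6, -1.7]
gripper_width: 0.128
t: 61.5
eef_pos: [0.5833, -0.2271, 0.0198]
tool_rot: [-0.0, 0.999, 0.034, -0.0]
contact_force: [-0.1, 0.2, -1.9]
gripper_width: 0.123
t: 61.75
eef_pos: [0.5835, -0.2272, 0.0196]
tool_rot: [-0.0, 0.999, 0.034, -0.001]
contact_force: [-5.9, -0.6, 1.0]
gripper_width: 0.129
```

```bash
python3 -m jog '[[[-0.5,0,0.3],[0,0,0],1],[[0,0,0],[0,0,0],0.2],[[0,0,0],[0,0,0],0.2],[[0,0,0],[0,0,0],0.2],[[0,0,-50],[0,0,0],0],[[0,0,-60],[0,0,0],0],[[0,0,-60],[0,0,0],0],[[0,0,-50],[0,0,0],0],[[-50,0,0],[0,0,0],0],[[-50,0,0],[0,0,0],0],[[0,0,0],[0,0,0],0],[[0,0,0],[0,0,0],0]]'
python3 - <<'E'
from dish import *
im,d,i,T=shoot('wrist','w27')
C=cloud(i,T,d); hsv=cv2.cvtColor(im,cv2.COLOR_RGB2HSV)
m=(cv2.inRange(hsv,(100,130,60),(125,255,255))>0)&(np.abs(C[...,2]-.05)<.008)
n,l,s,c=cv2.connectedComponentsWithStats(m.astype(np.uint8))
L=np.array([.552,.0525]);R2=np.array([[np.cos(.0695),np.sin(.0695)],[-np.sin(.0695),np.cos(.0695)]])
for k in range(1,n):
    if s[k,4]>60:
        r=cv2.minAreaRect(C[l==k][:,:2].astype(np.float32)*1000); print(c[k].round(),r,'unit',(R2@(np.array(r[0])/1000-L)*1000+[0,165]).round(1), C[l==k][:,2].mean())
for a in ['top']:
    im,d,i,T=shoot(a); cv2.imwrite('pics/top4c.png',cv2.resize(im[120:270,160:480,::-1],None,fx=2.5,fy=2.5,interpolation=2))
E
```

```text
t: 63.25
eef_pos: [0.486, -0.2334, 0.2399]
tool_rot: [-0.0, 0.999, 0.035, 0.001]
contact_force: [0.4, 0.1, 0.4]
gripper_width: 0.502
[321.  66.] ((583.2113647460938, -225.74468994140625), (20.899539947509766, 10.46056842803955), 4.114480972290039) unit [  11.8 -114.7] 0.049544576548964
[423.  65.] ((589.9308471679688, -314.3079528808594), (20.27507209777832, 11.940997123718262), 4.392816066741943) unit [  12.4 -203.6] 0.04891933176150347
[551. 301.] ((360.5589294433594, -481.3504333496094), (91.34168243408203, 121.90234375), 1.5833580493927002) unit [-228.1 -354.3] 0.04567712155627796
```

View pics/w27.png

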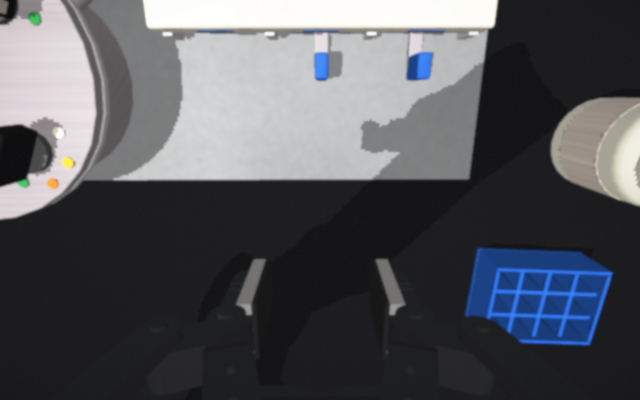

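View pics/top4c.png

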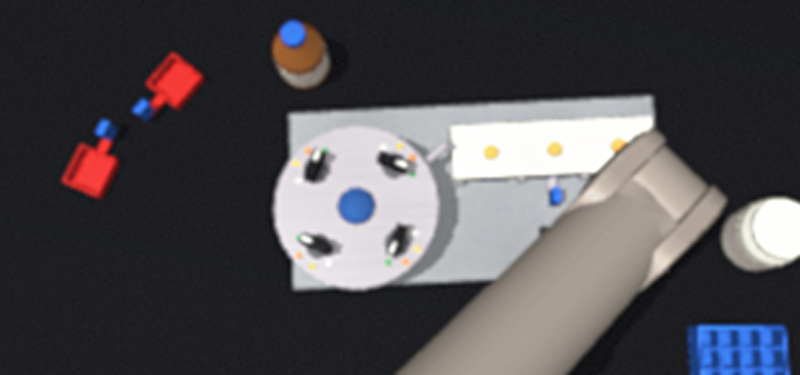

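Run:
```python
from dish import *
im,d,i,T=shoot('top','top5')
for t in ['amber_bottle','wipes_tub','tip_rack','dish_1']:
    for r in bot.landmark_of('top',t): print(t,round(r['score'],2),np.round(r['xy'][0]*640,1),np.round(r['xy'][1]*400,1))
```

```text
amber_bottle 0.71 287.0 149.8
amber_bottle 0.54 379.5 183.5
wipes_tub 0.84 460.4 215.1
tip_rack 0.66 451.4 262.6
dish_1 0.83 229.9 156.4
dish_1 0.69 196.9 187.6
dish_1 0.46 379.0 182.0
```

View pics/top5.png

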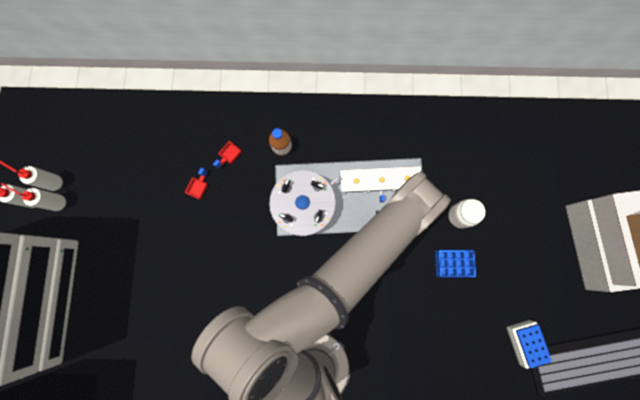

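```bash
python3 -c "
from station import bot
print(bot.hand_in(), bot.get_obs()['t'])"
```

```text
the job is handed in; nothing more can be done
the job is handed in; nothing more can be done
```

The job is handed in: all four bolts are at green and both dishes are home. No check failed or disagreed; the last look was at about 63 s of the 210 s allowed.

- **Bolts:** I tightened them in three crisscross passes (1, 3, then 2, 4) to yellow, orange and green. On the last turn of each bolt the jaw angle put it at about 2.53 rad, and the final top picture shows all four pointers at the green dots.
- **Dishes:** Only two steel dishes were present. One is in bay 3 and one in bay 2. Each was pushed until it met the rear stop (about 5–6 N), then let go. The wrist camera puts their grips at unit (12.4, -203.6) and (11.8, -114.7) mm, against a nominal (11, -205) and (11, -115). Both are within about 0.5° of square.
- **Left alone:** The bottle, tub and rack stand where they were in the top picture, and the two red look-alikes were not touched. The gripper was open and clear of everything at the end.

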